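# Unclamp the milled bracket and put it away in its case

## Task

The milled aluminium bracket in the bench vise is finished. Slide the vise jaw all the way open by its red handle, take the bracket out, lay it down flat on its T-shaped side (bores facing up) on the cork mat and let go of it; then take it again from above, lay it flat in the T-shaped foam nest of the black case and press the case lid down until it snaps fully shut. Do not disturb the bottle, the dish and the marker pen.

Things in the scene. Friction and masses are not known exactly. Their poses are not given: they have to be found in the camera images.
- vise: blue bench vise fixed to the worktop, left or right of the mat; base 86 x 184 mm (x, y), jaw tops 56 mm high. Origin: centre of the underside; z up, the jaws slide along y, the fixed jaw is at +y. The bracket stands on its channel floor 18 mm above the worktop, side rails keep it from moving along x. Lips of both jaws (36 to 56 mm high) reach 9.5 mm over the bracket's foot, 4 mm above it.
- vise_free (a point): point on the vise's channel floor, 22 mm toward the vise's -y from where the bracket stands at first: with the jaw fully open, a bracket moved here (its origin within 9 mm along y) clears the lips of both jaws and can be lifted straight out; lifted where it stood, it catches under the fixed jaw's lip
- jaw (a joint): travel of the sliding jaw toward the vise's -y: 0 = closed on the bracket (its face at y = +21.5 mm), 0.045 m = fully open; stiff friction of about 7 N, stays where left
- jaw_handle (a point): centre of the upper part of the red upright handle on the sliding jaw, 34 x 14 x 36 mm (x, y, z of the vise), 91 mm high; this point is 13 mm below its top
- bracket: milled aluminium T-bracket, 0.28 kg. Origin: centre of the foot's underside; z along the stem, away from the foot. Foot 36 x 46 x 14 mm (x, y, z), stem 36 x 26 mm, length 110 mm; dark bores through the stem along x. Stands upright in the vise, axes as the vise's. Lying flat: x vertical, height 36 mm, origin 18 mm above the surface. Centre of mass 50 mm from the origin
- mat: cork mat fixed to the worktop between vise and case, 150 x 130 x 4 mm (x, y, z). Origin: centre of the underside
- case: black instrument case fixed to the worktop, left or right of the mat, 130 x 180 mm (x, y), walls 46 mm high and 6 mm thick, inner floor at 6 mm, on it grey foam with its top at 13 mm and a T-shaped pocket down to the floor. Origin: centre of the underside; z up; lid hinged along the far (+x) long side
- nest (a point): where the origin (centre of the foot's underside) of the bracket lying in the pocket belongs; axes as the case's, 24 mm above the worktop. The foot lies here, the stem points toward the case's -y, either T-shaped side up. Stem slot 36 mm wide (case x -18 to 18, y -58 to 38 mm), foot recess 56 mm wide (x -28 to 28, y 38 to 62 mm); this point is at case x 0, y 57 mm
- lid (a joint): angle of the case lid: 0 = shut, 1.8 rad = fully open (leaning back), where it starts. An over-centre spring holds it open with up to 0.6 N m; below about 0.6 rad it snaps shut by itself
- lid_edge (a point): middle of the lid's free edge, on its outer face; 130 mm from the hinge line; a 12 mm grey tab juts out beyond it. The lid is a plate 130 x 180 x 8 mm
- lid_hinge (a point): middle of the lid's hinge line, 46 mm above the worktop, at the inner face of the lid
- bottle: small clear reagent bottle with a blue cap, 48 mm wide, 98 mm tall, standing behind the mat; bystander. Origin: centre of the underside
- dish: clear Petri dish, 90 mm wide, 15 mm tall, behind the mat; bystander. Origin: centre of the underside
- marker: white and red marker pen lying behind the mat, 18 x 136 x 20 mm; bystander. Origin: centre of the underside
Not all that is in view belongs to the job. Of the things shaped like the case, the black one is meant.

How it is judged:
By the outcome, as a careful person would: the job done as asked, in the order asked, and still so for the second after the job is handed in, with the robot touching nothing.
It also fails if it takes over 72 s, if anything falls off the work surface, if the arm or the gripper's body presses on something with over 40 N, if the wrist force passes 120 N, or if a joint passes its speed limit or range.

## Robot

A 6-joint arm with a two-finger parallel gripper is mounted at the origin on a cart in front of the work surface, level with it; the furniture and walls round the work are solid. World frame = base frame: x ahead of the robot, y to its left, z up, the work surface at z = 0. Lengths are in m, angles in degrees, forces in N, time in s.
With the tool pointing down it reaches from about 0.4 to 0.825 m from the base axis. Payload 7 kg.
Tool frame: the origin (TCP) lies between the finger pads; the fingertips stand 22 mm ahead of it and the grasp point (between the pads) lies 3 mm ahead of it; z points along the fingers, y is the line along which they close (so a half turn about z gives the same grasp; the last joint's range is limited). The gripper opens to 88 mm and grips with 3 to 60 N. Pads are 19 mm wide; open, the fingers measure 130 mm over their backs; the gripper's body (78 mm by 193 mm) begins 47 mm behind the grasp point.
Start: joints at [84.517, 20.546, 0.682, 0, -70.136, -16.507], TCP at [0.253, 0.626, 0.249] pointing down, gripper open.
Joint ranges: [-176.03, 176.03], [-82.01, 121.73], [-58.28, 71.71], [-173.87, 95.51], [-174.79, -0.11], [-173.66, 173.66]. Speed limits (degrees/s): [136.94, 136.94, 172.46, 180, 180, 180].

## Interface

Orientations are given as [roll, pitch, yaw] about the fixed x, y, z axes, in that order (R = Rz(yaw) Ry(pitch) Rx(roll)).
In Python, from plant import ctrl gives the robot as it stands.
- The arm moves only by the tool apply_moves, never from a script. Its argument "targets" is a list of rows, each an object with "travel": the shift along the tool's x, y, z in mm, a list of three; "roll": the turn about the tool's z in degrees; "jaw": the finger opening in mm, from 0 to 87.6. In form: [{"travel": [tx, ty, tz], "roll": roll, "jaw": jaw}, ...]. A call has 1 to 10 rows; each row shifts and turns the commanded pose from where the row before left it, along the tool's axes as they then stand; what a row does not reach is not made up. A row lasts 1/10 s, in which the tool goes at most 50 mm and 8.59 degrees, less where a joint would pass 70% of its speed; a pose out of reach is approached as far as the arm can. A call with a gripper value outside its range is refused whole. The fingers move at their own pace and stop on an object; the grip force is fixed at half the most. Time passes only in rows, so rows that do not move let the fingers close. It gives the time, the measured TCP pose, the force, the opening and the grip force at its end, in the units of the state.
- ctrl.get_obs(): the state, without advancing time (a new reading comes with each control period).
- ctrl.snapshot(name): name is "side" or "top" or "wrist"; returns the picture (384x512x3 uint8, red, green, blue); there is no depth.
- ctrl.calibration(name): a dict with "K" (3x3 intrinsics, pixels), "dist_coeffs" ([k1, k2, p1, p2, k3] as OpenCV has them; the pictures are not rectified), "extrinsics" (4x4, takes a point from camera to world coordinates); the wrist camera has in their place "hand_eye" (4x4, takes a point from camera to tool coordinates, whose origin is the TCP and whose axes are the flange's). Camera axes: x right, y down, z forward; pixel columns grow to the right and rows downward; lengths in m; the calibration is good to about 2 mm. A picture is of the moment at which its call begins: read the wrist's pose just before it. calibration takes no time and is no camera call.
- ctrl.close_job(): hands the job in; it is judged then, once.
The state is a dict: "clock": time; "joint_pos": joint angles; "qvel": joint speeds; "tau": joint torques, N m; "tool_pos": TCP position; "orientation": TCP orientation; "force": force on the tool from outside, world axes, zero at the start; "moment": the same for the moment, N m; "opening": finger opening in m; "gripper_force": force on a finger pad.
Only numpy, scipy, OpenCV 4.12 (cv2) and the standard library are available. Lean on these libraries where they do the work, as an engineer would, in place of code of your own. Each camera call takes 0.05 s, during which the arm holds its last target. There are 200 camera calls.

## Working session

There is one attempt and no reset: what is moved stays moved. The work goes in short steps, Python scripts to look and compute and a tool call to move; the robot and the scene stay as the last step left them, time stands still between calls to the robot, and variables do not carry over. Pictures are saved under pics/ and viewed, at most 10 in all, crops included, and the job is handed in when it is done.

Besides the shell and the picture viewer there is one more tool, called after ">>>" in YAML: its name, and indented under it one key for each argument. apply_moves: Moves the arm, as the interface text tells. Its arguments: {"type":"object","properties":{"targets":{"type":"array","items":{"type":"object","properties":{"travel":{"type":"array","items":{"type":"number"}},"roll":{"type":"number"},"jaw":{"type":"number"}}}}},"required":["targets"]}

```bash
ls; mkdir -p pics; python3 - <<'E'
from plant import ctrl
import cv2,numpy as np
o=ctrl.get_obs();print(o)
for n in ["side","top","wrist"]:
    c=ctrl.calibration(n);print(n,{k:np.round(v,4).tolist() for k,v in c.items()})
a=[ctrl.snapshot(n) for n in ["top","side"]]
for n,i in zip(["top","side"],a): cv2.imwrite(f"pics/{n}0.png",cv2.resize(i[:,:,::-1],(768,576),interpolation=cv2.INTER_CUBIC))
E
```

```text
pics
{'clock': 0.0, 'joint_pos': array([ 8.45159593e+01,  2.05904476e+01,  6.35800046e-01, -1.90202414e-02,
       -7.01348424e+01, -1.65069298e+01]), 'qvel': array([ 0.08256486,  0.03485125,  0.06505355, -0.03062216, -0.08269837,
       -0.03942642]), 'tau': array([ 2.09843631e-03, -5.82705474e+01,  2.93064952e+01,  6.99726373e+00,
        7.04070000e-03, -1.56944425e-04]), 'tool_pos': array([0.25262161, 0.62548336, 0.24765264]), 'orientation': array([ 1.79909118e+02, -8.28571038e-03, -2.19974411e+01]), 'force': array([0.93325488, 0.31965291, 0.84397969]), 'moment': array([ 0.0328113 ,  0.03951342, -0.02372392]), 'gripper_force': 0.0, 'opening': 0.08757533403914337}
side {'K': [[389.5966, 0.0, 248.9545], [0.0, 389.5966, 186.8134], [0.0, 0.0, 1.0]], 'dist_coeffs': [-0.0865, 0.0, 0.0, 0.0, 0.0], 'extrinsics': [[0.9218, -0.2336, 0.3092, 0.0939], [-0.3872, -0.5887, 0.7096, -0.9595], [0.0163, -0.7739, -0.6331, 1.054], [0.0, 0.0, 0.0, 1.0]]}
top {'K': [[498.7439, 0.0, 255.8057], [0.0, 498.7439, 195.2039], [0.0, 0.0, 1.0]], 'dist_coeffs': [-0.0928, 0.0, 0.0, 0.0, 0.0], 'extrinsics': [[-0.0073, -0.9887, 0.1498, 0.2794], [-0.9999, 0.0087, 0.0082, 0.1053], [-0.0094, -0.1497, -0.9887, 1.8645], [0.0, 0.0, 0.0, 1.0]]}
wrist {'K': [[294.8608, 0.0, 256.8874], [0.0, 294.8608, 188.6292], [0.0, 0.0, 1.0]], 'dist_coeffs': [-0.054, 0.0, 0.0, 0.0, 0.0], 'hand_eye': [[0.0004, -0.9668, -0.2556, 0.0671], [1.0, -0.0001, 0.0018, -0.0003], [-0.0018, -0.2556, 0.9668, -0.1365], [0.0, 0.0, 0.0, 1.0]]}
```

View pics/top0.png

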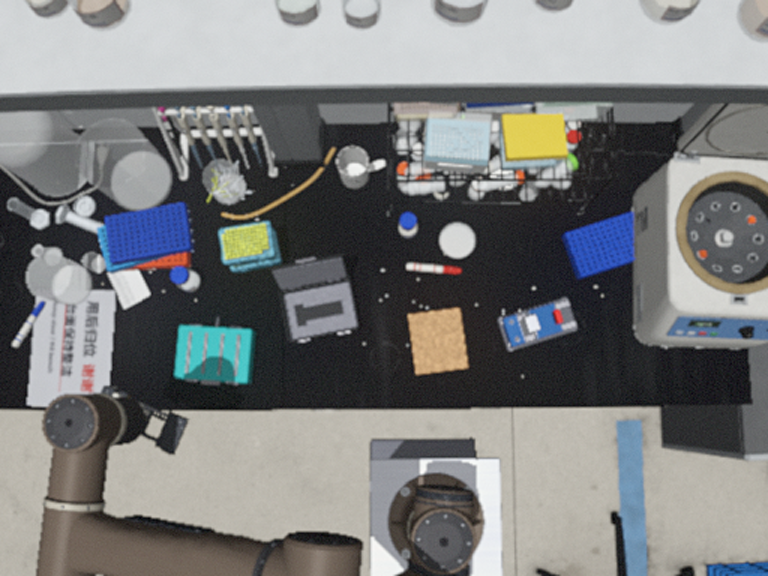

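View pics/side0.png

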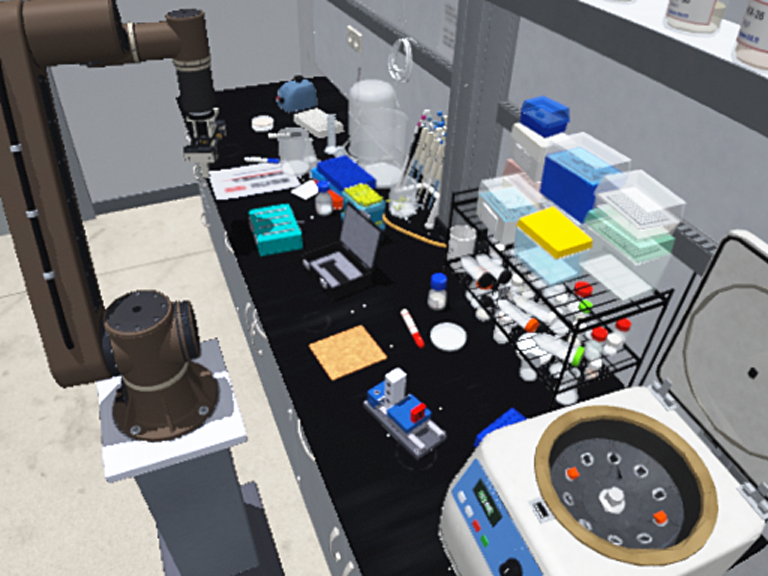

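The top view shows the vise right of the mat at about (538,323), with its red handle toward image right (-y). The mat is at (438,340) and the black case with its T nest at (318,300), foot recess to the left. I'll set up helpers, get coarse positions and zoom in on the gripper, because its body size matters near the lid.

```bash
cat > h.py <<'E'
from plant import ctrl
import cv2,numpy as np
from scipy.spatial.transform import Rotation as Ro
def pose(o=None):
    o=o or ctrl.get_obs(); T=np.eye(4)
    T[:3,:3]=Ro.from_euler('xyz',o["orientation"],degrees=True).as_matrix(); T[:3,3]=o["tool_pos"]; return T
def cam(n,T=None):
    c=ctrl.calibration(n); E=c["extrinsics"] if n!="wrist" else (pose() if T is None else T)@c["hand_eye"]
    return np.array(c["K"]),np.array(c["dist_coeffs"]),np.array(E)
def ray(C,px,z):
    K,d,E=C; u=cv2.undistortPoints(np.array(px,float).reshape(-1,1,2),K,d).reshape(-1,2)
    r=np.c_[u,np.ones(len(u))]@E[:3,:3].T; return E[:3,3]+r*((z-E[2,3])/r[:,2])[:,None]
def proj(C,P):
    K,d,E=C; W=np.linalg.inv(E); return cv2.projectPoints(np.array(P,float).reshape(-1,3),cv2.Rodrigues(W[:3,:3])[0],W[:3,3],K,d)[0].reshape(-1,2)
def big(px,s=1.5,off=(0,0)): return (np.array(px,float)+.5)/s-.5+np.array(off)
def save(n,im,s=1.5): cv2.imwrite(f"pics/{n}.png",cv2.resize(im[:,:,::-1],None,fx=s,fy=s,interpolation=cv2.INTER_CUBIC))
def dest(p,yaw=None):
    "travel mm (tool axes) to world TCP p, roll to yaw"
    T=pose(); t=T[:3,:3].T@(np.array(p)-T[:3,3])*1e3; y=ctrl.get_obs()["orientation"][2]
    return np.round(t,1), None if yaw is None else round((y-yaw+180)%360-180,2)
E
python3 - <<'E'
from h import *
C=cam("top")
def p(z,*q): print(np.round(ray(C,big(q),z),3).tolist())
p(.004,(408,313),(463,308),(468,368),(413,374))
p(.046,(282,282),(344,272),(357,330),(293,341))
p(.02,(500,323),(567,300),(578,330),(510,350)); p(.091,(562,313)); p(.128,(532,323))
a=cv2.imread("pics/top0.png")[380:480,60:220]; b=cv2.imread("pics/side0.png")[60:200,140:270]
a=cv2.resize(a,(640,400),interpolation=cv2.INTER_CUBIC);b=cv2.resize(b,None,fx=400/140,fy=400/140,interpolation=cv2.INTER_CUBIC)
cv2.imwrite("pics/z.png",cv2.resize(np.hstack([a,b]),None,fx=.78,fy=.78))
T=pose()
for n in("top","side"):print(n,[proj(cam(n),(T@[*v,1])[:3])*1.5 for v in[(0,0,0),(0,.0965,-.05),(0,-.0965,-.05),(.039,0,-.05),(-.039,0,-.05)]])
E
```

```text
[[0.51, 0.061, 0.004], [0.522, -0.077, 0.004], [0.371, -0.086, 0.004], [0.358, 0.05, 0.004]]
[[0.585, 0.372, 0.046], [0.608, 0.219, 0.046], [0.464, 0.187, 0.046], [0.438, 0.343, 0.046]]
[[0.481, -0.167, 0.02], [0.537, -0.337, 0.02], [0.462, -0.361, 0.02], [0.414, -0.19, 0.02]]
[[0.496, -0.306, 0.091]]
[[0.469, -0.226, 0.128]]
top [array([[150.32795702, 419.00639997]]), array([[184.28102649, 436.95546284]]), array([[102.00906469, 401.93182015]]), array([[150.10348461, 402.03710641]]), array([[135.45788007, 436.75717159]])]
side [array([[208.49703073, 161.41526862]]), array([[198.32096982, 161.67079728]]), array([[212.73238238, 131.27093658]]), array([[219.36133113, 145.72738218]]), array([[192.36187588, 145.81929976]])]
```

View pics/z.png

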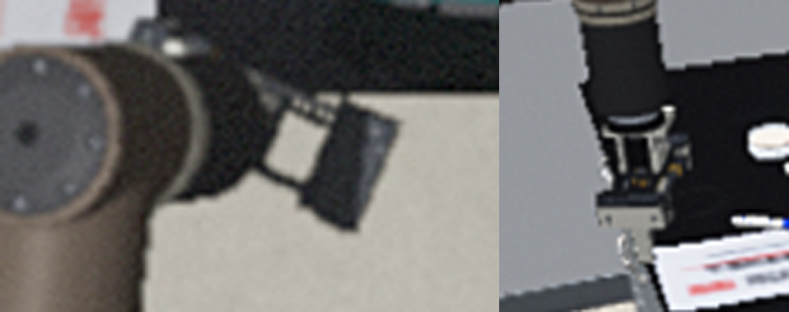

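The body really is 193 mm along the closing line, so with the fingers across the stem at the nest it would hit the open lid. I'll have to set the bracket down a bit nearer to me inside the case, then nudge it across into the pocket. The coarse poses fit the given sizes: vise yaw about 17°, handle at vise y of about -47 mm, case yaw about 10°. Next I move over the case for a closer look.

```bash
python3 - <<'E'
from h import *
print(dest((.42,.29,.28)))
E
```

```text
(array([280.9, 248.4, -31.9]), None)
```

>>> apply_moves:
  targets:
    - {"travel":[35,31,-4]}
    - {"travel":[35,31,-4]}
    - {"travel":[35,31,-4]}
    - {"travel":[35,31,-4]}
    - {"travel":[35,31,-4]}
    - {"travel":[35,31,-4]}
    - {"travel":[35,31,-4]}
    - {"travel":[35,31,-4]}
    - {"travel":[0,0,0]}
    - {"travel":[0,0,0]}

```text
validation failed for argument at $.ta...
```

```bash
python3 - <<'E'
from h import *
T=pose(); im=ctrl.snapshot("wrist"); np.savez("case.npz",T=T,im=im); save("w1",im)
print(ctrl.get_obs()["tool_pos"],ctrl.get_obs()["joint_pos"],np.abs(ctrl.get_obs()["qvel"]).max(),dest((.42,-.24,.28),-73))
E
```

```text
[0.25265522 0.62556814 0.24783594] [ 8.45154275e+01  2.05820123e+01  6.46023584e-01 -1.57107363e-02
 -7.01346728e+01 -1.65061792e+01] 0.22883907974392048 (array([479.4, 739.9, -31.2]), np.float64(51.0))
```

View pics/w1.png

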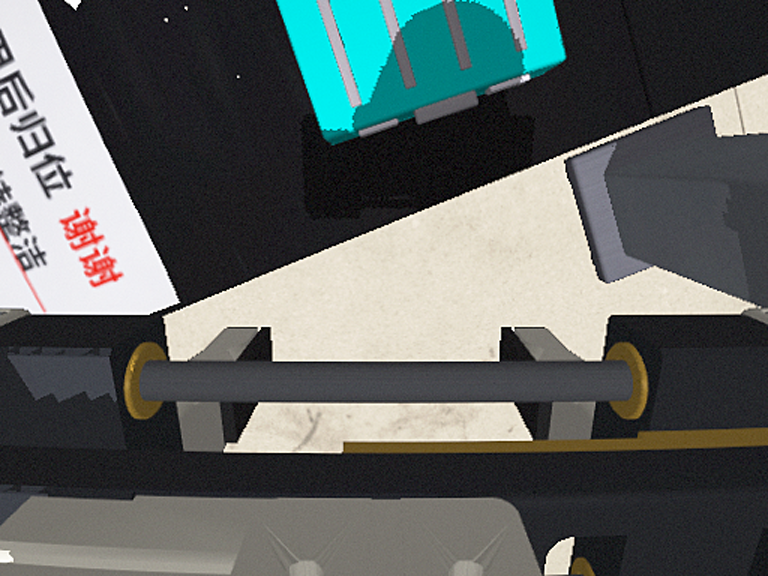

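The call was refused because every field is required. The picture shows that the lower part of the wrist view (rows below about 310 at 1.5x) is blocked by the gripper. What I can see lies from about -0.05 to +0.2 m ahead along tool x.

>>> apply_moves:
  targets:
    - {"travel":[35,30,-6],"roll":0,"jaw":87}
    - {"travel":[35,30,-6],"roll":0,"jaw":87}
    - {"travel":[35,30,-6],"roll":0,"jaw":87}
    - {"travel":[35,30,-6],"roll":0,"jaw":87}
    - {"travel":[35,30,-6],"roll":0,"jaw":87}
    - {"travel":[35,30,-6],"roll":0,"jaw":87}
    - {"travel":[35,30,-6],"roll":0,"jaw":87}
    - {"travel":[35,30,-6],"roll":0,"jaw":87}
    - {"travel":[0,0,0],"roll":0,"jaw":87}
    - {"travel":[0,0,0],"roll":0,"jaw":87}

```text
clock: 1.15
tool_pos: [0.4229, 0.2975, 0.2968]
orientation: [-180.0, 0.0, -22.1]
force: [0.3, 0.9, -0.0]
opening: 0.0873
gripper_force: 0.0
```

```bash
python3 - <<'E'
from h import *
T=pose(); im=ctrl.snapshot("wrist"); np.savez("case.npz",T=T,im=im); save("w2",im)
print(ctrl.get_obs()["tool_pos"],ctrl.get_obs()["joint_pos"],np.abs(ctrl.get_obs()["qvel"]).max(),dest((.45,-.15,.3),-73))
E
```

```text
[0.42255306 0.29827133 0.29646211] [ 5.69736037e+01  3.86171979e+00 -1.45575972e+01 -1.50419237e-02
 -7.15761741e+01  1.09780160e+01] 1.4711816625717469 (array([193.7, 405.2,  -3.6]), np.float64(50.95))
```

View pics/w2.png

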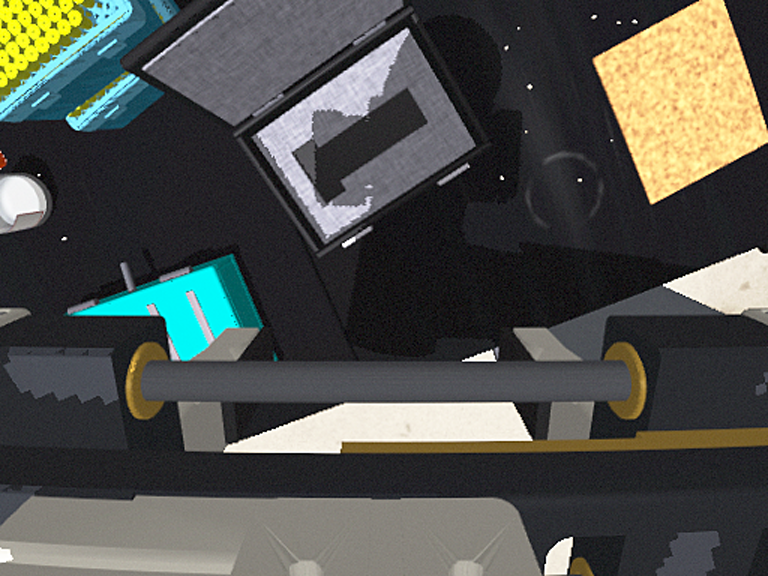

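The case is clear. Its rim corners are at about (322,255), (491,146), (413,12) and (236,132) in 1.5x pixels. The T pocket's stem end is at (410,88) and (427,120), and its foot end at (294,150) and (325,207).

```bash
python3 - <<'E'
from h import *
d=np.load("case.npz"); C=cam("wrist",d["T"])
r=ray(C,big([(322,255),(491,146),(413,12),(236,132)]),.046); print(r.round(4).tolist())
m=np.array([[-65,90],[-65,-90],[65,-90],[65,90]])*1e-3
a,b=r[:,:2]-r[:,:2].mean(0),m; th=np.arctan2((b[:,0]*a[:,1]-b[:,1]*a[:,0]).sum(),(a*b).sum())
print("case",r[:,:2].mean(0),np.degrees(th),"side",[np.linalg.norm(r[i]-r[i-1]).round(4) for i in range(4)])
p=ray(C,big([(410,88),(427,120),(294,150),(325,207)]),.013)[:,:2]
R=np.array([[np.cos(th),-np.sin(th)],[np.sin(th),np.cos(th)]]); print("pocket in case",((p-r[:,:2].mean(0))@R*1e3).round(1).tolist())
q=ray(C,big([(594,62),(709,0),(768,139),(653,204)]),.004); print("mat",q.round(3).tolist())
E
```

```text
[[0.4356, 0.3532, 0.046], [0.4676, 0.183, 0.046], [0.5883, 0.2065, 0.046], [0.5592, 0.3774, 0.046]]
case [0.51266357 0.2800343 ] 10.457329383368506 side [np.float64(0.126), np.float64(0.1732), np.float64(0.123), np.float64(0.1734)]
pocket in case [[17.2, -58.0], [-14.1, -56.6], [29.3, 59.6], [-29.0, 65.0]]
mat [[0.501, 0.061, 0.004], [0.515, -0.056, 0.004], [0.374, -0.084, 0.004], [0.356, 0.042, 0.004]]
```

>>> apply_moves:
  targets:
    - {"travel":[19,40,0],"roll":5,"jaw":87}
    - {"travel":[16,42,0],"roll":5,"jaw":87}
    - {"travel":[12,43,0],"roll":5,"jaw":87}
    - {"travel":[8,44,0],"roll":5,"jaw":87}
    - {"travel":[4,45,0],"roll":5,"jaw":87}
    - {"travel":[0,45,0],"roll":5,"jaw":87}
    - {"travel":[-4,45,0],"roll":5,"jaw":87}
    - {"travel":[-8,44,0],"roll":5,"jaw":87}
    - {"travel":[-12,43,0],"roll":5,"jaw":87}
    - {"travel":[0,0,0],"roll":6,"jaw":87}

```text
clock: 2.2
tool_pos: [0.2188, 0.0167, 0.2991]
orientation: [-179.6, 0.4, -70.2]
force: [-0.1, 1.5, 0.3]
opening: 0.0873
gripper_force: 0.0
```

The case is at (0.513, 0.280) with yaw 10.5°, and the pocket agrees with the spec to 1–2 mm. I rolled the wrong way for that travel and the tool swung in to (0.22, 0.02), so I'm going on to the vise from there.

```bash
python3 - <<'E'
from h import *
print(dest((.45,-.16,.3),-73), ctrl.get_obs()["joint_pos"].round(1))
E
```

```text
(array([ 244.5, -157.8,   -1.7]), np.float64(2.79)) [ 65.2 -36.7 -39.9  -0.  -86.2 -45.4]
```

>>> apply_moves:
  targets:
    - {"travel":[25,-16,0],"roll":0,"jaw":87}
    - {"travel":[25,-16,0],"roll":0,"jaw":87}
    - {"travel":[25,-16,0],"roll":0,"jaw":87}
    - {"travel":[25,-16,0],"roll":0,"jaw":87}
    - {"travel":[25,-16,0],"roll":0,"jaw":87}
    - {"travel":[25,-16,0],"roll":0,"jaw":87}
    - {"travel":[25,-16,0],"roll":3,"jaw":87}
    - {"travel":[35,-22,0],"roll":0,"jaw":87}
    - {"travel":[35,-22,0],"roll":0,"jaw":87}
    - {"travel":[0,0,0],"roll":0,"jaw":87}

```text
clock: 3.2
tool_pos: [0.44, -0.1611, 0.2971]
orientation: [179.8, 0.0, -73.8]
force: [-2.1, -0.1, -0.3]
opening: 0.0874
gripper_force: 0.0
```

```bash
python3 - <<'E'
from h import *
T=pose(); im=ctrl.snapshot("wrist"); np.savez("vise.npz",T=T,im=im); save("w3",im)
print(ctrl.get_obs()["tool_pos"],ctrl.get_obs()["joint_pos"].round(1),np.abs(ctrl.get_obs()["qvel"]).max())
E
```

```text
[ 0.43835888 -0.16003767  0.29727619] [  4.2  -1.2 -19.7  -0.  -71.7  11.9] 3.470913780429581
```

View pics/w3.png

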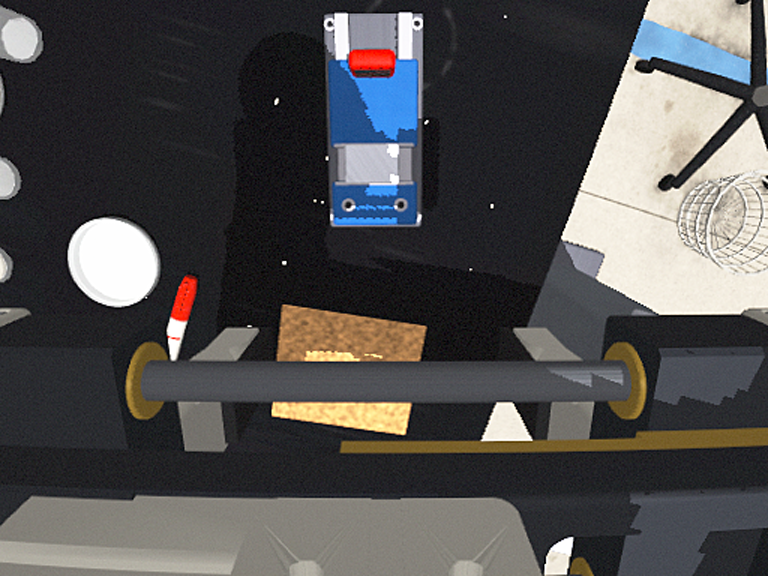

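The vise is clear: bracket stem top at about (372,164), red handle top at about (372,58). The far base corners are at (325,13) and (423,13), and the near end's jaw corners at (331,226) and (421,226). The mat is at (350,370).

```bash
python3 - <<'E'
from h import *
d=np.load("vise.npz"); C=cam("wrist",d["T"]); im=d["im"]
hsv=cv2.cvtColor(im,cv2.COLOR_RGB2HSV)[:130]
m=((hsv[...,0]<8)|(hsv[...,0]>172))&(hsv[...,1]>150)&(hsv[...,2]>60); m[:, :200]=0; m[:,300:]=0
ys,xs=np.nonzero(m); print("red",xs.min(),xs.max(),ys.min(),ys.max())
for y in range(ys.min(),ys.max()+1): k=np.nonzero(m[y])[0]; print(y,k.min(),k.max(),im[y,248],end=" | ")
def P(z,*q): r=ray(C,big(q),z)[:,:2]; print(z,r.round(4).tolist()); return r
h=P(.091,(372.5,58))[0]; b=P(.128,(372,164))[0]
v=b-h; print("yaw",np.degrees(np.arctan2(-v[0],v[1])),np.linalg.norm(v))
P(.018,(325,13),(423,13));P(.056,(331,226),(421,226))
P(.004,(281,305),(426,326),(406,435),(272,418))
for y in range(90,128,1): print(y,im[y,248],im[y,240],end=" | ")
E
```

```text
red 232 263 33 50
33 235 260 [232  18   8] | 34 233 261 [255  21   0] | 35 233 262 [255  30   0] | 36 233 262 [255  33   8] | 37 233 263 [255  39  12] | 38 232 263 [255  53  40] | 39 233 263 [255  58  39] | 40 233 262 [255  65  53] | 41 233 262 [255  69  59] | 42 233 262 [255  56  42] | 43 233 262 [255  45  24] | 44 233 262 [255  20   0] | 45 233 262 [255   0   0] | 46 234 262 [164  43  39] | 47 235 262 [23 47 53] | 48 235 262 [62 34 38] | 49 235 261 [63 30 28] | 50 236 260 [42 16  9] | 0.091 [[0.4871, -0.2973]]
0.128 [[0.4663, -0.226]]
yaw 16.2630044675549 0.07431180790336955
0.018 [[0.5421, -0.336], [0.4618, -0.3593]]
0.056 [[0.4878, -0.1667], [0.4139, -0.1881]]
0.004 [[0.5209, -0.0664], [0.3721, -0.0858], [0.3544, 0.0433], [0.5022, 0.064]]
90 [ 32  79 135] [ 34  78 134] | 91 [ 38  81 135] [ 29  77 134] | 92 [ 46  80 139] [ 37  80 138] | 93 [ 40  80 138] [ 26  74 135] | 94 [ 15  70 132] [ 30  73 136] | 95 [100 110 145] [ 99 109 143] | 96 [181 179 184] [182 182 179] | 97 [199 196 207] [196 196 204] | 98 [197 198 208] [201 199 212] | 99 [193 192 203] [200 199 209] | 100 [198 198 209]
[... 234 characters left out ...]
205] [192 192 203] | 108 [190 191 203] [194 196 205] | 109 [189 193 204] [200 201 212] | 110 [196 195 209] [199 199 210] | 111 [197 198 208] [194 196 206] | 112 [192 193 203] [197 194 208] | 113 [190 192 202] [196 197 207] | 114 [191 195 204] [199 198 209] | 115 [193 195 207] [194 199 209] | 116 [191 192 202] [196 200 208] | 117 [189 190 200] [193 195 205] | 118 [193 191 201] [193 193 201] | 119 [193 191 204] [191 188 200] | 120 [198 201 213] [199 197 208] | 121 [172 170 179] [179 182 189] | 122 [248 240 239] [158 158 157] | 123 [160 192 248] [ 88 101 139] | 124 [ 44 149 248] [ 24  79 141] | 125 [ 62 152 247] [ 25  80 138] | 126 [ 62 152 246] [ 35  79 143] | 127 [ 60 155 247] [ 29  80 139] |
```

The vise yaw is 16.2°. The bracket is at about (0.467, -0.227) and the handle at about (0.487, -0.296), consistent with the top view. Now I grasp the handle with the fingers across its 34 mm.

>>> apply_moves:
  targets:
    - {"travel":[48,-3,0],"roll":0,"jaw":87}
    - {"travel":[48,-3,0],"roll":0,"jaw":87}
    - {"travel":[48,-2.5,20],"roll":0,"jaw":87}
    - {"travel":[0,0,48],"roll":0,"jaw":60}
    - {"travel":[0,0,48],"roll":0,"jaw":60}
    - {"travel":[0,0,40],"roll":0,"jaw":60}
    - {"travel":[0,0,30],"roll":0,"jaw":60}
    - {"travel":[0,0,20],"roll":0,"jaw":60}
    - {"travel":[0,0,6],"roll":0,"jaw":60}
    - {"travel":[0,0,0],"roll":0,"jaw":60}

```text
clock: 4.25
tool_pos: [0.4846, -0.2927, 0.0875]
orientation: [179.9, 0.0, -73.7]
force: [0.6, -0.0, 0.5]
opening: 0.0597
gripper_force: 0.0
```

>>> apply_moves:
  targets:
    - {"travel":[0,0,0],"roll":0,"jaw":20}
    - {"travel":[0,0,0],"roll":0,"jaw":20}
    - {"travel":[0,0,0],"roll":0,"jaw":20}
    - {"travel":[0,0,0],"roll":0,"jaw":20}
    - {"travel":[0,0,0],"roll":0,"jaw":20}

```text
clock: 4.75
tool_pos: [0.4879, -0.2933, 0.089]
orientation: [-179.6, -0.1, -73.7]
force: [8.8, 6.5, -2.5]
opening: 0.0334
gripper_force: 30.0
```

>>> apply_moves:
  targets:
    - {"travel":[5,0,0],"roll":0,"jaw":20}
    - {"travel":[7,0,0],"roll":0,"jaw":20}
    - {"travel":[7,0,0],"roll":0,"jaw":20}
    - {"travel":[7,0,0],"roll":0,"jaw":20}
    - {"travel":[7,0,0],"roll":0,"jaw":20}
    - {"travel":[7,0,0],"roll":0,"jaw":20}
    - {"travel":[5,0,0],"roll":0,"jaw":20}
    - {"travel":[0,0,0],"roll":0,"jaw":20}
    - {"travel":[0,0,0],"roll":0,"jaw":20}

```text
clock: 5.65
tool_pos: [0.5006, -0.3361, 0.089]
orientation: [-179.7, -0.1, -73.7]
force: [9.2, 8.3, -0.5]
opening: 0.0336
gripper_force: 30.0
```

>>> apply_moves:
  targets:
    - {"travel":[3,0,0],"roll":0,"jaw":20}
    - {"travel":[2,0,0],"roll":0,"jaw":20}
    - {"travel":[0,0,0],"roll":0,"jaw":20}
    - {"travel":[0,0,0],"roll":0,"jaw":20}

```text
clock: 6.05
tool_pos: [0.5006, -0.3366, 0.0889]
orientation: [-179.7, 0.2, -73.7]
force: [4.3, 34.4, 13.7]
opening: 0.0334
gripper_force: 30.1
```

>>> apply_moves:
  targets:
    - {"travel":[0,0,0],"roll":0,"jaw":70}
    - {"travel":[0,0,0],"roll":0,"jaw":70}
    - {"travel":[0,0,0],"roll":0,"jaw":70}
    - {"travel":[0,0,-30],"roll":0,"jaw":60}
    - {"travel":[0,0,-45],"roll":0,"jaw":60}
    - {"travel":[0,0,-45],"roll":8,"jaw":50}
    - {"travel":[0,0,-20],"roll":8,"jaw":50}
    - {"travel":[0,0,0],"roll":8,"jaw":50}
    - {"travel":[0,0,0],"roll":8,"jaw":50}
    - {"travel":[0,0,0],"roll":8,"jaw":50}

```text
clock: 7.05
tool_pos: [0.498, -0.3425, 0.2281]
orientation: [-180.0, -0.0, -114.2]
force: [-0.0, -0.5, -0.2]
opening: 0.0502
gripper_force: 0.0
```

>>> apply_moves:
  targets:
    - {"travel":[0,0,0],"roll":8.3,"jaw":50}
    - {"travel":[0,0,0],"roll":8.3,"jaw":50}
    - {"travel":[0,0,0],"roll":8.3,"jaw":50}
    - {"travel":[0,0,0],"roll":8.3,"jaw":50}
    - {"travel":[0,0,0],"roll":8.3,"jaw":50}
    - {"travel":[0,0,0],"roll":8.5,"jaw":50}
    - {"travel":[0,0,0],"roll":0,"jaw":50}
    - {"travel":[0,0,0],"roll":0,"jaw":50}

```text
clock: 7.85
tool_pos: [0.4983, -0.3423, 0.2278]
orientation: [-180.0, -0.0, -163.6]
force: [-0.1, 0.1, 0.3]
opening: 0.0497
gripper_force: 0.0
```

```bash
python3 - <<'E'
from h import *
T=pose(); im=ctrl.snapshot("wrist"); s=ctrl.snapshot("side"); np.savez("vise2.npz",T=T,im=im)
a=cv2.resize(s[220:330,220:320],(480,528),interpolation=cv2.INTER_CUBIC); cv2.imwrite("pics/s4.png",a[:,:,::-1])
print(ctrl.get_obs()["tool_pos"],ctrl.get_obs()["orientation"],dest((.4667,-.2265,.22),-163.8))
E
```

```text
[ 0.49839239 -0.34210632  0.22783479] [-1.79998841e+02 -8.47382741e-03 -1.63608475e+02] (array([ -2.2, 119.9,   7.8]), np.float64(0.19))
```

View pics/s4.png

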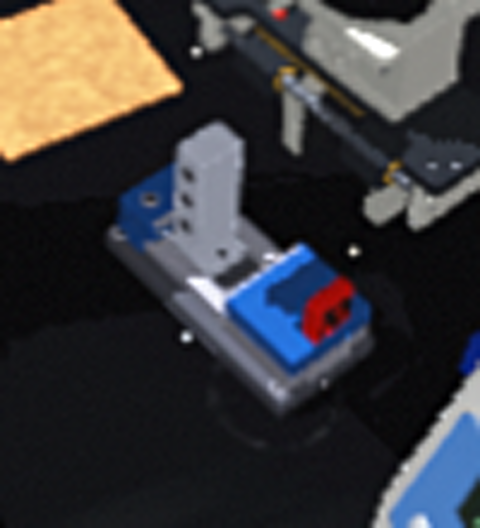

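The jaw is fully open: it read 34 N against its stop, and the picture shows a wide gap between jaw and bracket. Now I grasp the stem across its y faces, 80 mm up and offset 5 mm in x so the fingertips stay off the mat when it lies flat.

>>> apply_moves:
  targets:
    - {"travel":[-2,40,0],"roll":0.2,"jaw":55}
    - {"travel":[-3,40,0],"roll":0,"jaw":55}
    - {"travel":[-2,40,0],"roll":0,"jaw":55}
    - {"travel":[0,0,40],"roll":0,"jaw":55}
    - {"travel":[0,0,40],"roll":0,"jaw":55}
    - {"travel":[0,0,30],"roll":0,"jaw":55}
    - {"travel":[0,0,17],"roll":0,"jaw":55}
    - {"travel":[0,0,0],"roll":0,"jaw":55}

```text
clock: 8.75
tool_pos: [0.4704, -0.2244, 0.0986]
orientation: [179.9, -0.3, -163.9]
force: [-0.4, 0.6, 1.5]
opening: 0.0549
gripper_force: 0.0
```

>>> apply_moves:
  targets:
    - {"travel":[0,0,0],"roll":0,"jaw":15}
    - {"travel":[0,0,0],"roll":0,"jaw":15}
    - {"travel":[0,0,0],"roll":0,"jaw":15}
    - {"travel":[0,0,0],"roll":0,"jaw":15}
    - {"travel":[0,0,0],"roll":0,"jaw":15}

```text
clock: 9.25
tool_pos: [0.4726, -0.2247, 0.1017]
orientation: [-180.0, 0.1, -164.0]
force: [-0.5, 0.5, 3.5]
opening: 0.026
gripper_force: 29.9
```

>>> apply_moves:
  targets:
    - {"travel":[0,0,-1.5],"roll":0,"jaw":15}
    - {"travel":[0,-5,0],"roll":0,"jaw":15}
    - {"travel":[0,-6,0],"roll":0,"jaw":15}
    - {"travel":[0,-6,0],"roll":0,"jaw":15}
    - {"travel":[0,-5,0],"roll":0,"jaw":15}
    - {"travel":[0,0,0],"roll":0,"jaw":15}

```text
clock: 9.85
tool_pos: [0.4782, -0.2465, 0.1021]
orientation: [180.0, -0.0, -164.0]
force: [-0.3, 0.0, -3.4]
opening: 0.0257
gripper_force: 29.9
```

>>> apply_moves:
  targets:
    - {"travel":[0,0,-8],"roll":0,"jaw":15}
    - {"travel":[0,0,-15],"roll":0,"jaw":15}
    - {"travel":[0,0,-25],"roll":0,"jaw":15}
    - {"travel":[0,0,-25],"roll":0,"jaw":15}
    - {"travel":[0,0,-25],"roll":0,"jaw":15}
    - {"travel":[0,0,-10],"roll":0,"jaw":15}
    - {"travel":[0,0,0],"roll":0,"jaw":15}

```text
clock: 10.55
tool_pos: [0.4788, -0.2458, 0.212]
orientation: [-179.9, 0.2, -164.0]
force: [0.4, -1.1, -3.5]
opening: 0.0262
gripper_force: 29.9
```

```bash
python3 - <<'E'
from h import *
s=ctrl.snapshot("side"); 
save("s5",s[150:350,150:400],3)
m=np.array([.4374,-.0112]); th=np.radians(7.4); R=np.array([[np.cos(th),-np.sin(th)],[np.sin(th),np.cos(th)]])
b=m+R@[.055,0]; print(ctrl.get_obs()["tool_pos"],"foot",b, dest((*(b+R@[-.018+.023,0]),.21),-172.6))
E
```

```text
[ 0.47807937 -0.24549914  0.21044219] foot [ 0.49194191 -0.00411624] (array([-84.9, 227.4,   0.5]), np.float64(8.61))
```

View pics/s5.png

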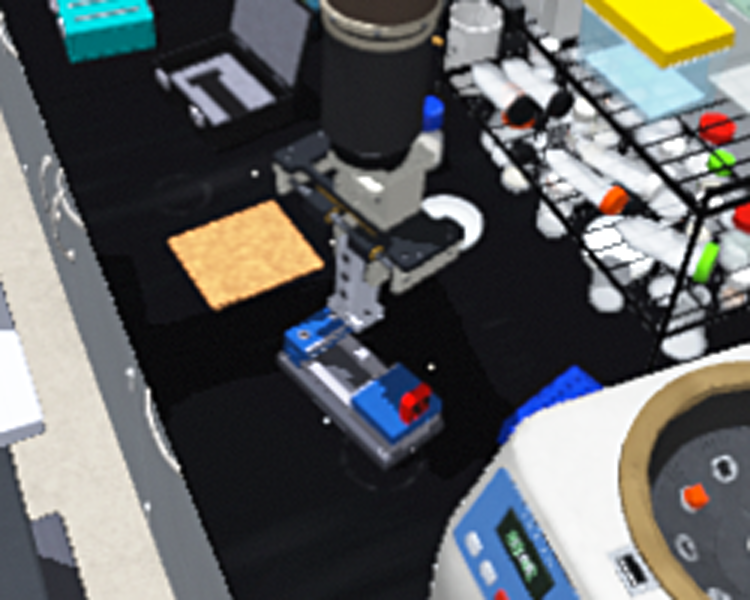

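The bracket is out and upright in the grip. I carry it over the mat, with the tipping edge 50 mm toward mat +x so it will lie centred.

>>> apply_moves:
  targets:
    - {"travel":[-10,24,0],"roll":0,"jaw":15}
    - {"travel":[-17,39,0],"roll":0,"jaw":15}
    - {"travel":[-18,40,0],"roll":0,"jaw":15}
    - {"travel":[-18,40,0],"roll":0,"jaw":15}
    - {"travel":[-18,40,0],"roll":0,"jaw":15}
    - {"travel":[-12,29,0],"roll":0,"jaw":15}
    - {"travel":[-5,13,0],"roll":0,"jaw":15}
    - {"travel":[0,0,0],"roll":4.3,"jaw":15}
    - {"travel":[0,0,0],"roll":4.3,"jaw":15}
    - {"travel":[0,0,0],"roll":0,"jaw":15}

```text
clock: 11.6
tool_pos: [0.5095, -0.0027, 0.209]
orientation: [-180.0, -0.1, -172.6]
force: [0.4, 0.2, -3.9]
opening: 0.026
gripper_force: 29.9
```

>>> apply_moves:
  targets:
    - {"travel":[0,0,25],"roll":0,"jaw":15}
    - {"travel":[0,0,35],"roll":0,"jaw":15}
    - {"travel":[0,0,30],"roll":0,"jaw":15}
    - {"travel":[0,0,18],"roll":0,"jaw":15}
    - {"travel":[0,0,8],"roll":0,"jaw":15}
    - {"travel":[0,0,0],"roll":0,"jaw":15}
    - {"travel":[0,0,0],"roll":0,"jaw":15}

```text
clock: 12.3
tool_pos: [0.5108, -0.0025, 0.0949]
orientation: [-180.0, 0.0, -172.5]
force: [-0.1, 0.8, -2.6]
opening: 0.0259
gripper_force: 29.9
```

>>> apply_moves:
  targets:
    - {"travel":[0,0,2],"roll":0,"jaw":15}
    - {"travel":[0,0,2],"roll":0,"jaw":15}
    - {"travel":[0,0,2],"roll":0,"jaw":15}
    - {"travel":[0,0,0],"roll":0,"jaw":15}
    - {"travel":[0,0,0],"roll":0,"jaw":15}

```text
clock: 12.8
tool_pos: [0.5103, -0.0024, 0.0885]
orientation: [180.0, 0.0, -172.6]
force: [0.6, 0.9, -2.7]
opening: 0.026
gripper_force: 29.9
```

>>> apply_moves:
  targets:
    - {"travel":[0,0,2],"roll":0,"jaw":15}
    - {"travel":[0,0,1.5],"roll":0,"jaw":15}
    - {"travel":[4,0,-0.8],"roll":0,"jaw":15}
    - {"travel":[4,0,-0.8],"roll":0,"jaw":15}
    - {"travel":[4,0,-0.6],"roll":0,"jaw":15}
    - {"travel":[4,0,-0.4],"roll":0,"jaw":15}
    - {"travel":[0,0,0],"roll":0,"jaw":15}

```text
clock: 13.5
tool_pos: [0.4936, -0.0047, 0.0875]
orientation: [180.0, -0.0, -172.6]
force: [-1.1, 1.1, 2.7]
opening: 0.026
gripper_force: 30.0
```

```bash
python3 - <<'E'
from h import *
o=ctrl.get_obs(); s=ctrl.snapshot("side"); w=ctrl.snapshot("wrist")
c=np.hstack([cv2.resize(s[190:270,180:280],(400,320),interpolation=cv2.INTER_CUBIC),cv2.resize(w[:,100:420],(384,320))]); save("s6",c,1)
print(o["tool_pos"],o["force"],o["moment"])
E
```

```text
[ 0.49364604 -0.00465414  0.08750882] [-1.0701377   1.06470476  2.67843009] [ 0.57216292  0.16632205 -0.04337483]
```

View pics/s6.png

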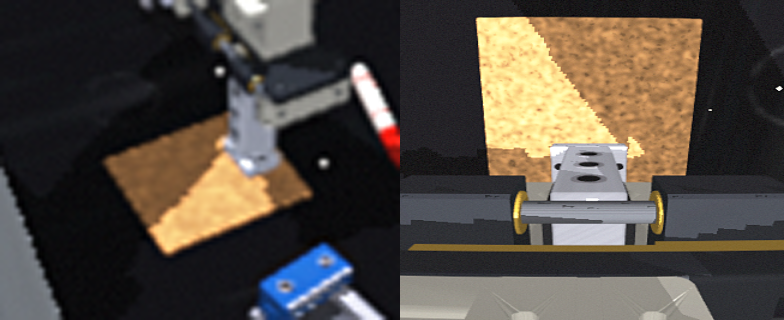

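The picture shows the bracket still upright. The foot slid on the mat instead of pivoting in the pads, and the foot edge's wrist row of 174 matches the untilted model exactly. So I'll stand it on the mat, let go, turn the gripper a quarter turn, and tip it with the rear finger while the front finger catches and lowers it.

>>> apply_moves:
  targets:
    - {"travel":[0,0,-5],"roll":0,"jaw":15}
    - {"travel":[-7,0,0],"roll":0,"jaw":15}
    - {"travel":[-6,0,0],"roll":0,"jaw":15}
    - {"travel":[0,0,0],"roll":0,"jaw":15}
    - {"travel":[0,0,3],"roll":0,"jaw":15}
    - {"travel":[0,0,1.5],"roll":0,"jaw":15}
    - {"travel":[0,0,0],"roll":0,"jaw":15}
    - {"travel":[0,0,0],"roll":0,"jaw":15}

```text
clock: 14.4
tool_pos: [0.5071, -0.0029, 0.0878]
orientation: [-180.0, -0.0, -172.6]
force: [-0.1, 0.2, -2.2]
opening: 0.0257
gripper_force: 30.0
```

>>> apply_moves:
  targets:
    - {"travel":[0,0,0.5],"roll":0,"jaw":15}
    - {"travel":[0,0,0],"roll":0,"jaw":26}
    - {"travel":[0,0,0],"roll":0,"jaw":28}
    - {"travel":[0,0,0],"roll":0,"jaw":32}
    - {"travel":[0,0,0],"roll":0,"jaw":45}
    - {"travel":[0,0,0],"roll":0,"jaw":45}
    - {"travel":[0,0,-15],"roll":0,"jaw":45}
    - {"travel":[0,0,-30],"roll":0,"jaw":45}
    - {"travel":[0,0,-30],"roll":0,"jaw":60}
    - {"travel":[0,0,-5],"roll":0,"jaw":60}

```text
clock: 15.4
tool_pos: [0.5092, -0.0024, 0.171]
orientation: [180.0, 0.3, -172.5]
force: [-0.2, -0.3, 0.3]
opening: 0.0557
gripper_force: 0.0
```

>>> apply_moves:
  targets:
    - {"travel":[0,0,0],"roll":-8.2,"jaw":60}
    - {"travel":[0,0,0],"roll":-8.2,"jaw":60}
    - {"travel":[0,0,0],"roll":-8.2,"jaw":60}
    - {"travel":[0,0,0],"roll":-8.2,"jaw":60}
    - {"travel":[0,0,0],"roll":-8.2,"jaw":60}
    - {"travel":[0,0,0],"roll":-8.2,"jaw":60}
    - {"travel":[0,0,0],"roll":-8.2,"jaw":60}
    - {"travel":[0,0,0],"roll":-8.2,"jaw":60}
    - {"travel":[0,0,0],"roll":-8.2,"jaw":60}
    - {"travel":[0,0,0],"roll":-8.2,"jaw":60}

```text
clock: 16.4
tool_pos: [0.5071, -0.0029, 0.1671]
orientation: [180.0, -0.0, -90.3]
force: [0.1, 0.5, 0.3]
opening: 0.06
gripper_force: 0.0
```

>>> apply_moves:
  targets:
    - {"travel":[0,0,0],"roll":-8,"jaw":60}
    - {"travel":[0,0,0],"roll":0,"jaw":60}
    - {"travel":[0,0,0],"roll":0,"jaw":60}

```text
clock: 16.7
tool_pos: [0.5071, -0.0029, 0.1672]
orientation: [180.0, -0.0, -82.8]
force: [-0.2, 0.7, -0.6]
opening: 0.06
gripper_force: 0.0
```

```bash
python3 - <<'E'
from h import *
T=pose(); w=ctrl.snapshot("wrist"); np.savez("st.npz",T=T,im=w)
# check that the stem top is where expected (bright, greyish)
C=cam("wrist",T); th=np.radians(7.4); c=np.array([.5071,-.0029])-.005*np.array([np.cos(th),np.sin(th)])
R=np.array([[np.cos(th),-np.sin(th)],[np.sin(th),np.cos(th)]])
P=[(*(c+R@[a,b]),.114) for a,b in[(-.018,-.013),(.018,-.013),(.018,.013),(-.018,.013)]]
print(T[:3,3],ctrl.get_obs()["orientation"],"centre",c,proj(C,P).round(1).tolist())
s=ctrl.snapshot("side"); print(proj(cam("side"),[(*c,.114),(*c,.06)]).round(1).tolist())
Cs=cam("side"); 
for z in(.11,.06,.03): q=proj(Cs,(*c,z))[0]; x,y=int(round(q[0])),int(round(q[1])); print(z,[s[y,x+k].tolist() for k in(-12,-6,0,6,12)])
E
```

```text
[ 0.5071118  -0.00286385  0.1671945 ] [ 1.79983595e+02 -1.19841353e-03 -8.28066214e+01] centre [ 0.50214164 -0.00354398] [[289.1, 195.4], [235.4, 195.6], [236.2, 231.7], [288.2, 231.5]]
[[246.4, 206.1], [246.2, 217.0]]
0.11 [[193, 192, 189], [103, 107, 118], [234, 240, 250], [94, 98, 108], [20, 21, 25]]
0.06 [[6, 8, 11], [112, 101, 102], [146, 151, 167], [72, 75, 83], [10, 11, 12]]
0.03 [[125, 87, 53], [229, 235, 254], [145, 150, 165], [42, 44, 50], [10, 14, 14]]
```

The bracket stands where expected. Now I lower the fingers around its top and tip it.

>>> apply_moves:
  targets:
    - {"travel":[0,12,0],"roll":0,"jaw":60}
    - {"travel":[0,0,0],"roll":0,"jaw":60}
    - {"travel":[0,0,20],"roll":0,"jaw":60}
    - {"travel":[0,0,25],"roll":0,"jaw":60}
    - {"travel":[0,0,10],"roll":0,"jaw":60}
    - {"travel":[0,0,0],"roll":0,"jaw":60}
    - {"travel":[0,0,0],"roll":0,"jaw":60}

```text
clock: 17.5
tool_pos: [0.4958, -0.0043, 0.113]
orientation: [-180.0, -0.0, -82.6]
force: [0.9, 0.1, -0.1]
opening: 0.0598
gripper_force: 0.0
```

>>> apply_moves:
  targets:
    - {"travel":[0,4,0],"roll":0,"jaw":60}
    - {"travel":[0,5,0],"roll":0,"jaw":60}
    - {"travel":[0,5,0],"roll":0,"jaw":60}
    - {"travel":[0,5,0],"roll":0,"jaw":60}
    - {"travel":[0,4,0],"roll":0,"jaw":60}
    - {"travel":[0,0,0],"roll":0,"jaw":60}

```text
clock: 18.1
tool_pos: [0.4718, -0.0075, 0.1125]
orientation: [180.0, 0.0, -82.6]
force: [0.7, 0.2, 0.3]
opening: 0.0601
gripper_force: 0.0
```

>>> apply_moves:
  targets:
    - {"travel":[0,4,0],"roll":0,"jaw":60}
    - {"travel":[0,4,0],"roll":0,"jaw":60}
    - {"travel":[0,3,0],"roll":0,"jaw":60}
    - {"travel":[0,1,0],"roll":0,"jaw":60}
    - {"travel":[0,0,0],"roll":0,"jaw":60}
    - {"travel":[0,0,0],"roll":0,"jaw":60}

```text
clock: 18.7
tool_pos: [0.4606, -0.0089, 0.1124]
orientation: [180.0, -0.0, -82.6]
force: [-1.3, 0.1, 0.7]
opening: 0.0604
gripper_force: 0.2
```

```bash
python3 - <<'E'
from h import *
T=pose(); w=ctrl.snapshot("wrist"); s=ctrl.snapshot("side"); np.savez("tilt.npz",T=T,im=w,s=s)
C=cam("side"); th0=np.radians(7.4); u=-np.array([np.cos(th0),np.sin(th0),0]); v=np.array([-u[1],u[0],0]); piv=np.array([.5021,-.0035,.004])+.018*u
W,H=s.shape[1],s.shape[0]
hsv=cv2.cvtColor(s,cv2.COLOR_RGB2HSV)
# score tilt hypotheses: silhouette of the bracket vs low-saturation grey pixels in a window over the mat
grey=((hsv[...,1]<70)&(hsv[...,2]>60)).astype(np.uint8)
win=np.zeros_like(grey); q=proj(C,[piv]).astype(int)[0]; win[q[1]-18:q[1]+14,q[0]-40:q[0]+25]=1
for sh in(0,.012,.024,.036):
  out=[]
  for t in range(0,50,6):
    a=np.radians(t); e1=np.cos(a)*u-np.sin(a)*np.array([0,0,1]); e3=np.sin(a)*u+np.cos(a)*np.array([0,0,1])
    m=np.zeros((H,W),np.uint8)
    for hw,z0,z1 in((.023,0,.014),(.013,.014,.11)):
      P=[piv+sh*u+x*e1+y*v+z*e3 for x in(-.036,0) for y in(-hw,hw) for z in(z0,z1)]
      cv2.fillConvexPoly(m,cv2.convexHull(proj(C,P).round().astype(np.int32)),1)
    k=win==1; out.append(round((m&grey)[k].sum()/max(1,(m|grey)[k].sum()),2))
  print(sh,out)
E
```

```text
0 [np.float64(0.3), np.float64(0.35), np.float64(0.4), np.float64(0.47), np.float64(0.6), np.float64(0.74), np.float64(0.71), np.float64(0.59), np.float64(0.48)]
0.012 [np.float64(0.41), np.float64(0.45), np.float64(0.5), np.float64(0.61), np.float64(0.63), np.float64(0.57), np.float64(0.49), np.float64(0.36), np.float64(0.3)]
0.024 [np.float64(0.42), np.float64(0.45), np.float64(0.5), np.float64(0.48), np.float64(0.45), np.float64(0.37), np.float64(0.28), np.float64(0.22), np.float64(0.14)]
0.036 [np.float64(0.4), np.float64(0.39), np.float64(0.38), np.float64(0.35), np.float64(0.27), np.float64(0.18), np.float64(0.13), np.float64(0.09), np.float64(0.04)]
```

It worked: the tilt is about 31° about the intended edge with no slide, and it's leaning on the front finger. Now I widen the fingers, lower them and ease the bracket down.

>>> apply_moves:
  targets:
    - {"travel":[0,-4,0],"roll":0,"jaw":69}
    - {"travel":[0,-5,0],"roll":0,"jaw":78}
    - {"travel":[0,-4,0],"roll":0,"jaw":87}
    - {"travel":[0,0,5],"roll":0,"jaw":87}
    - {"travel":[0,0,10],"roll":0,"jaw":87}
    - {"travel":[0,0,10],"roll":0,"jaw":87}
    - {"travel":[0,0,5],"roll":0,"jaw":87}
    - {"travel":[0,4,0],"roll":0,"jaw":87}
    - {"travel":[0,5,0],"roll":0,"jaw":87}
    - {"travel":[0,5,0],"roll":0,"jaw":87}

```text
clock: 19.8
tool_pos: [0.4592, -0.0091, 0.0826]
orientation: [-180.0, 0.0, -82.6]
force: [-0.5, 0.1, 1.0]
opening: 0.0868
gripper_force: 0.2
```

>>> apply_moves:
  targets:
    - {"travel":[0,5,0],"roll":0,"jaw":87}
    - {"travel":[0,5,0],"roll":0,"jaw":87}
    - {"travel":[0,4,0],"roll":0,"jaw":87}
    - {"travel":[0,3,2],"roll":0,"jaw":87}
    - {"travel":[0,3,2],"roll":0,"jaw":87}
    - {"travel":[0,3,1],"roll":0,"jaw":87}
    - {"travel":[0,3,1],"roll":0,"jaw":87}
    - {"travel":[0,0,0],"roll":0,"jaw":87}

```text
clock: 20.6
tool_pos: [0.4332, -0.0126, 0.0762]
orientation: [179.9, -0.0, -82.6]
force: [-1.7, -0.4, -1.0]
opening: 0.0872
gripper_force: 0.9
```

>>> apply_moves:
  targets:
    - {"travel":[0,2,0],"roll":0,"jaw":87}
    - {"travel":[0,2,0],"roll":0,"jaw":87}
    - {"travel":[0,2,0],"roll":0,"jaw":87}
    - {"travel":[0,3,0],"roll":0,"jaw":87}
    - {"travel":[0,3,-2],"roll":0,"jaw":87}
    - {"travel":[0,0,0],"roll":0,"jaw":87}
    - {"travel":[0,0,0],"roll":0,"jaw":87}
    - {"travel":[0,0,-20],"roll":0,"jaw":87}
    - {"travel":[0,0,-40],"roll":0,"jaw":87}
    - {"travel":[0,0,-45],"roll":0,"jaw":87}

```text
clock: 21.6
tool_pos: [0.4214, -0.0142, 0.1841]
orientation: [179.9, -0.0, -82.6]
force: [1.6, 1.2, 0.6]
opening: 0.0866
gripper_force: 0.0
```

>>> apply_moves:
  targets:
    - {"travel":[-45,0,-45],"roll":0,"jaw":87}
    - {"travel":[-45,0,-45],"roll":0,"jaw":87}
    - {"travel":[-20,0,0],"roll":0,"jaw":87}
    - {"travel":[0,0,0],"roll":0,"jaw":87}
    - {"travel":[0,0,0],"roll":0,"jaw":87}

```text
clock: 22.1
tool_pos: [0.4101, 0.0763, 0.2541]
orientation: [-180.0, 0.0, -82.5]
force: [-0.4, -0.3, 0.5]
opening: 0.0872
gripper_force: 0.0
```

```bash
python3 - <<'E'
from h import *
T=pose(); w=ctrl.snapshot("wrist"); s=ctrl.snapshot("side"); np.savez("flat.npz",T=T,im=w,s=s)
a=cv2.resize(w[:230],None,fx=1.5,fy=1.5,interpolation=cv2.INTER_CUBIC); b=cv2.resize(s[185:270,170:290],None,fx=2.6,fy=2.6,interpolation=cv2.INTER_CUBIC)
c=np.zeros((345+221,768,3),np.uint8); c[:345]=a; c[345:345+b.shape[0],:b.shape[1]]=b; save("s7",c,1)
print(T[:3,3],ctrl.get_obs()["orientation"])
E
```

```text
[0.41011604 0.07625452 0.2541026 ] [ 1.79946057e+02 -3.23579967e-02 -8.25937671e+01]
```

View pics/s7.png

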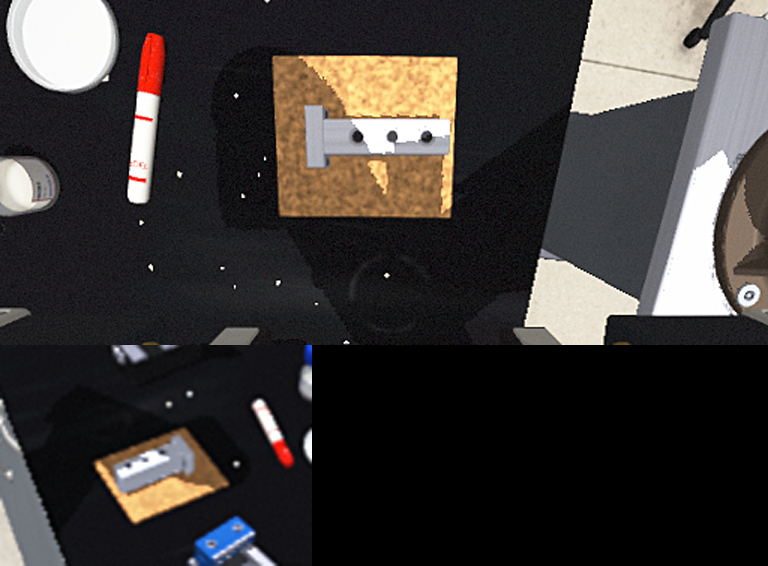

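It lies flat on the mat, bores up and let go: foot left edge at (305,105)–(305,167), stem end at (450,118)–(450,156). Bottle, dish and pen are untouched. I compute the pose.

```bash
python3 - <<'E'
from h import *
d=np.load("flat.npz"); C=cam("wrist",d["T"])
r=ray(C,big([(305,105),(305,167),(450,118),(449,156)]),.04)[:,:2]
f=r[:2].mean(0); e=r[2:].mean(0); v=e-f; n=v/np.linalg.norm(v)
print("foot",f,"end",e,"len",np.linalg.norm(v),"dir",np.degrees(np.arctan2(v[1],v[0])),"foot w",np.linalg.norm(r[1]-r[0]),"stem w",np.linalg.norm(r[3]-r[2]))
f2=(f+e)/2-n*.055; g=f2+n*.05; print("foot origin",f2,"com",g)
print(dest((*g,.15),np.degrees(np.arctan2(v[1],v[0]))))
E
```

```text
foot [ 0.48123279 -0.00586557] end [ 0.37238476 -0.01962615] len 0.10971439231970175 dir -172.7948840596888 foot w 0.04532847349918922 stem w 0.027767244136030864
foot origin [ 0.48137447 -0.00584766] com [ 0.43176929 -0.01211875]
(array([ 89.6, -10.3, 103.7]), np.float64(90.2))
```

The length reads 109.7 mm, so the measurement is good. I move over the centre of mass, turn and grasp. I'm also checking the lid's position, for body clearance.

>>> apply_moves:
  targets:
    - {"travel":[30,-3,20],"roll":8.2,"jaw":60}
    - {"travel":[0,0,40],"roll":8.2,"jaw":60}
    - {"travel":[0,0,40],"roll":8.2,"jaw":60}
    - {"travel":[0,0,0],"roll":8.2,"jaw":60}
    - {"travel":[0,0,0],"roll":8.2,"jaw":60}
    - {"travel":[0,0,0],"roll":8.2,"jaw":60}
    - {"travel":[0,0,0],"roll":8.2,"jaw":60}
    - {"travel":[0,0,0],"roll":8.2,"jaw":50}
    - {"travel":[0,0,0],"roll":8.2,"jaw":50}
    - {"travel":[0,0,0],"roll":8.2,"jaw":50}

```text
clock: 23.2
tool_pos: [0.417, 0.0456, 0.1536]
orientation: [-180.0, -0.1, -165.0]
force: [0.0, -0.4, -0.3]
opening: 0.05
gripper_force: 0.0
```

>>> apply_moves:
  targets:
    - {"travel":[0,0,0],"roll":8.2,"jaw":50}
    - {"travel":[0,0,0],"roll":0,"jaw":50}
    - {"travel":[0,0,0],"roll":0,"jaw":50}

```text
clock: 23.5
tool_pos: [0.417, 0.046, 0.1538]
orientation: [-180.0, -0.0, -172.6]
force: [-0.5, 0.2, -0.1]
opening: 0.0501
gripper_force: 0.0
```

```bash
python3 - <<'E'
from h import *
print(dest((.4318,-.0121,.10),-172.8))
d=np.load("case.npz"); C=cam("wrist",d["T"]); th=np.radians(10.46); R=np.array([[np.cos(th),-np.sin(th)],[np.sin(th),np.cos(th)]]); c0=np.array([.5127,.28])
print(((ray(C,big([(124,64)]),.1726)[:,:2]-c0)@R*1e3).round(1), "expected 94.5,90")
for a in(1.8,1.75,1.7): 
  P=np.array([[.065-.13*np.cos(a),.09,.046+.13*np.sin(a)],[.065,.09,.046],[.065,-.09,.046]]); P[:,:2]=P[:,:2]@R.T+c0; print(a,(proj(C,P)*1.5+.25).round(0).tolist())
p=c0+R@[-.022,.007]; print("place",p,"nest com",c0+R@[0,.007])
E
```

```text
(array([ -7.2, -59.5,  53.9]), np.float64(0.21))
[[100.2  87.4]] expected 94.5,90
1.8 [[127.0, 76.0], [233.0, 136.0], [415.0, 8.0]]
1.75 [[132.0, 85.0], [233.0, 136.0], [415.0, 8.0]]
1.7 [[138.0, 95.0], [233.0, 136.0], [415.0, 8.0]]
place [0.48979476 0.28288959] nest com [0.51142916 0.28688367]
```

>>> apply_moves:
  targets:
    - {"travel":[-3,-20,14],"roll":0.2,"jaw":50}
    - {"travel":[-4,-30,20],"roll":0,"jaw":50}
    - {"travel":[0,-10,20],"roll":0,"jaw":50}
    - {"travel":[0,0,20],"roll":0,"jaw":50}
    - {"travel":[0,0,20],"roll":0,"jaw":50}
    - {"travel":[0,0,10],"roll":0,"jaw":50}
    - {"travel":[0,0,0],"roll":0,"jaw":50}
    - {"travel":[0,0,0],"roll":0,"jaw":15}
    - {"travel":[0,0,0],"roll":0,"jaw":15}
    - {"travel":[0,0,0],"roll":0,"jaw":15}

```text
clock: 24.5
tool_pos: [0.432, -0.0117, 0.051]
orientation: [180.0, 0.1, -172.9]
force: [0.3, 0.2, 0.6]
opening: 0.0313
gripper_force: 0.0
```

>>> apply_moves:
  targets:
    - {"travel":[0,0,0],"roll":0,"jaw":15}
    - {"travel":[0,0,0],"roll":0,"jaw":15}
    - {"travel":[0,0,0],"roll":0,"jaw":15}

```text
clock: 24.8
tool_pos: [0.4319, -0.0118, 0.0508]
orientation: [180.0, 0.1, -172.9]
force: [-1.3, 0.6, 7.3]
opening: 0.0257
gripper_force: 30.0
```

>>> apply_moves:
  targets:
    - {"travel":[0,0,-5],"roll":0,"jaw":15}
    - {"travel":[0,0,-20],"roll":0,"jaw":15}
    - {"travel":[0,0,-35],"roll":0,"jaw":15}
    - {"travel":[0,0,-40],"roll":0,"jaw":15}
    - {"travel":[0,0,-35],"roll":0,"jaw":15}
    - {"travel":[0,0,-15],"roll":0,"jaw":15}
    - {"travel":[0,0,0],"roll":-8,"jaw":15}
    - {"travel":[0,0,0],"roll":-8.3,"jaw":15}
    - {"travel":[0,0,0],"roll":-8.5,"jaw":15}
    - {"travel":[0,0,0],"roll":-8.5,"jaw":15}

```text
clock: 25.8
tool_pos: [0.4307, -0.0121, 0.2]
orientation: [180.0, -0.0, -139.3]
force: [-0.6, -0.6, -3.3]
opening: 0.026
gripper_force: 30.0
```

>>> apply_moves:
  targets:
    - {"travel":[0,0,0],"roll":-8.5,"jaw":15}
    - {"travel":[0,0,0],"roll":-8.5,"jaw":15}
    - {"travel":[0,0,0],"roll":-8.5,"jaw":15}
    - {"travel":[0,0,0],"roll":-8.5,"jaw":15}
    - {"travel":[0,0,0],"roll":-8.5,"jaw":15}
    - {"travel":[0,0,0],"roll":-8.5,"jaw":15}
    - {"travel":[0,0,0],"roll":-8.5,"jaw":15}
    - {"travel":[0,0,0],"roll":0,"jaw":15}

```text
clock: 26.6
tool_pos: [0.4309, -0.0121, 0.2]
orientation: [180.0, 0.0, -80.1]
force: [0.6, 0.2, -3.1]
opening: 0.0257
gripper_force: 30.0
```

```bash
python3 - <<'E'
from h import *
print(ctrl.get_obs()["tool_pos"],ctrl.get_obs()["orientation"],dest((.4898,.2829,.2),-79.5))
E
```

```text
[ 0.43085875 -0.01212628  0.19997157] [ 1.79952053e+02  1.42354161e-02 -8.00662717e+01] (array([-280.4, -109. ,   -0. ]), np.float64(-0.57))
```

>>> apply_moves:
  targets:
    - {"travel":[-25,-10,0],"roll":-0.6,"jaw":15}
    - {"travel":[-38,-15,0],"roll":0,"jaw":15}
    - {"travel":[-42,-16,0],"roll":0,"jaw":15}
    - {"travel":[-42,-16,0],"roll":0,"jaw":15}
    - {"travel":[-42,-16,0],"roll":0,"jaw":15}
    - {"travel":[-42,-16,0],"roll":0,"jaw":15}
    - {"travel":[-32,-13,0],"roll":0,"jaw":15}
    - {"travel":[-17,-7,0],"roll":0,"jaw":15}
    - {"travel":[0,0,0],"roll":0,"jaw":15}
    - {"travel":[0,0,0],"roll":0,"jaw":15}

```text
clock: 27.6
tool_pos: [0.4878, 0.2826, 0.1995]
orientation: [179.9, -0.1, -79.7]
force: [-0.3, -0.2, -3.3]
opening: 0.0257
gripper_force: 30.0
```

```bash
python3 - <<'E'
from h import *
print(ctrl.get_obs()["tool_pos"],ctrl.get_obs()["orientation"],dest((.4898,.2829,.1),-79.5),ctrl.get_obs()["force"])
E
```

```text
[0.48776238 0.28256717 0.19953133] [ 1.79910263e+02 -5.02956306e-02 -7.97068168e+01] (array([-0.1, -2.2, 99.5]), np.float64(-0.21)) [-0.25341548 -0.22831471 -3.3441778 ]
```

>>> apply_moves:
  targets:
    - {"travel":[0,-2,0],"roll":-0.2,"jaw":15}
    - {"travel":[0,0,30],"roll":0,"jaw":15}
    - {"travel":[0,0,35],"roll":0,"jaw":15}
    - {"travel":[0,0,30],"roll":0,"jaw":15}
    - {"travel":[0,0,20],"roll":0,"jaw":15}
    - {"travel":[0,0,8],"roll":0,"jaw":15}
    - {"travel":[0,0,0],"roll":0,"jaw":15}
    - {"travel":[0,0,0],"roll":0,"jaw":15}

```text
clock: 28.4
tool_pos: [0.491, 0.2835, 0.0784]
orientation: [-179.9, 0.0, -79.4]
force: [0.3, 0.4, -2.5]
opening: 0.0255
gripper_force: 30.0
```

>>> apply_moves:
  targets:
    - {"travel":[0,0,5],"roll":0,"jaw":15}
    - {"travel":[0,0,4],"roll":0,"jaw":15}
    - {"travel":[0,0,3],"roll":0,"jaw":15}
    - {"travel":[0,0,0],"roll":0,"jaw":15}
    - {"travel":[0,0,0],"roll":0,"jaw":15}

```text
clock: 28.9
tool_pos: [0.4903, 0.2834, 0.0652]
orientation: [180.0, -0.0, -79.4]
force: [0.0, 0.4, -2.0]
opening: 0.0257
gripper_force: 30.0
```

>>> apply_moves:
  targets:
    - {"travel":[0,0,2],"roll":0,"jaw":15}
    - {"travel":[0,0,2],"roll":0,"jaw":15}
    - {"travel":[0,0,1],"roll":0,"jaw":15}
    - {"travel":[0,0,0],"roll":0,"jaw":15}
    - {"travel":[0,0,0],"roll":0,"jaw":15}

```text
clock: 29.4
tool_pos: [0.4903, 0.2834, 0.0601]
orientation: [180.0, -0.0, -79.4]
force: [0.9, 0.5, -2.6]
opening: 0.0256
gripper_force: 30.0
```

>>> apply_moves:
  targets:
    - {"travel":[0,0,1],"roll":0,"jaw":15}
    - {"travel":[0,0,0],"roll":0,"jaw":15}
    - {"travel":[0,0,0],"roll":0,"jaw":15}

```text
clock: 29.7
tool_pos: [0.4904, 0.2834, 0.0599]
orientation: [-180.0, 0.0, -79.4]
force: [-2.6, -0.7, 6.7]
opening: 0.0256
gripper_force: 30.0
```

It's resting on the foam. I release, rise and turn so the fingers line up along the case's y, ready to nudge it over into the pocket.

>>> apply_moves:
  targets:
    - {"travel":[0,0,-0.5],"roll":0,"jaw":26}
    - {"travel":[0,0,0],"roll":0,"jaw":29}
    - {"travel":[0,0,0],"roll":0,"jaw":30}
    - {"travel":[0,0,0],"roll":0,"jaw":30}
    - {"travel":[0,0,-8],"roll":0,"jaw":30}
    - {"travel":[0,0,-15],"roll":0,"jaw":30}
    - {"travel":[0,0,-35],"roll":0,"jaw":30}
    - {"travel":[0,0,-45],"roll":0,"jaw":30}
    - {"travel":[0,0,-45],"roll":0,"jaw":30}
    - {"travel":[0,0,0],"roll":0,"jaw":30}

```text
clock: 30.7
tool_pos: [0.4931, 0.2855, 0.2154]
orientation: [-179.4, 0.3, -79.3]
force: [-0.0, 0.3, -1.1]
opening: 0.03
gripper_force: 0.0
```

>>> apply_moves:
  targets:
    - {"travel":[0,0,0],"roll":-8.2,"jaw":30}
    - {"travel":[0,0,0],"roll":-8.2,"jaw":30}
    - {"travel":[0,0,0],"roll":-8.2,"jaw":30}
    - {"travel":[0,0,0],"roll":-8.2,"jaw":30}
    - {"travel":[0,0,0],"roll":-8.2,"jaw":30}
    - {"travel":[0,0,0],"roll":-8.2,"jaw":30}
    - {"travel":[0,0,0],"roll":-8.2,"jaw":30}
    - {"travel":[0,0,0],"roll":-8.2,"jaw":30}
    - {"travel":[0,0,0],"roll":-8.2,"jaw":30}
    - {"travel":[0,0,0],"roll":-8.2,"jaw":30}

```text
clock: 31.7
tool_pos: [0.4903, 0.2834, 0.2083]
orientation: [-180.0, -0.0, 3.0]
force: [-0.2, -1.0, 0.6]
opening: 0.03
gripper_force: 0.0
```

>>> apply_moves:
  targets:
    - {"travel":[0,0,0],"roll":-8,"jaw":30}
    - {"travel":[0,0,0],"roll":0,"jaw":30}
    - {"travel":[0,0,0],"roll":0,"jaw":30}

```text
clock: 32.0
tool_pos: [0.4903, 0.2834, 0.208]
orientation: [-180.0, -0.0, 10.4]
force: [-1.1, 0.7, 0.4]
opening: 0.0301
gripper_force: 0.0
```

```bash
python3 - <<'E'
from h import *
T=pose(); w=ctrl.snapshot("wrist"); np.savez("c2.npz",T=T,im=w); C=cam("wrist",T)
th=np.radians(10.46); R=np.array([[np.cos(th),-np.sin(th)],[np.sin(th),np.cos(th)]]); c0=np.array([.5127,.28])
hsv=cv2.cvtColor(w,cv2.COLOR_RGB2HSV)
# rectify plane z=.049 around the case: fit bracket T over shift/yaw by edge contrast
g=cv2.cvtColor(w,cv2.COLOR_RGB2GRAY).astype(float)
def samp(xy,z): P=np.c_[c0+np.array(xy)@R.T,np.full(len(xy),z)]; q=proj(C,P); return cv2.remap(g.astype(np.float32),q[:,0].astype(np.float32).reshape(-1,1),q[:,1].astype(np.float32).reshape(-1,1),1)[:,0]
for y in(-.03,0,.025,.05): 
  xs=np.arange(-.06,.03,.003); print(y,samp(np.c_[xs,np.full(len(xs),y)],.049).astype(int).tolist())
print("ptx",proj(C,[(*(c0+R@[-.0215,.007]),.049)]),dest((*(c0+R@[-.047,-.005]),.1),10.46),ctrl.get_obs()["force"],ctrl.get_obs()["orientation"])
E
```

```text
-0.03 [55, 59, 23, 24, 24, 107, 111, 111, 126, 206, 199, 148, 34, 36, 156, 204, 204, 157, 147, 40, 34, 34, 37, 35, 40, 35, 40, 38, 121, 111]
0 [31, 33, 22, 24, 21, 121, 118, 115, 118, 203, 200, 189, 177, 186, 199, 205, 204, 144, 146, 25, 41, 33, 37, 38, 37, 39, 41, 39, 128, 119]
0.025 [33, 29, 26, 19, 13, 120, 111, 122, 119, 203, 199, 177, 160, 166, 196, 204, 207, 139, 145, 19, 37, 35, 35, 44, 33, 37, 37, 36, 115, 109]
0.05 [18, 32, 26, 27, 17, 189, 201, 202, 200, 202, 203, 202, 206, 201, 202, 202, 202, 201, 204, 203, 175, 147, 70, 107, 106, 106, 102, 106, 103, 108]
ptx [[257.78714178 178.48823666]] (array([-25.6,  12.4, 108. ]), np.float64(-0.06)) [-0.19840741 -0.09889889  0.92732207] [-1.79987620e+02 -1.79313713e-02  1.03957787e+01]
```

The numbers confirm the bracket on the foam, with its stem from about x = -35 to -10 mm. I lower the fingers behind it and push.

>>> apply_moves:
  targets:
    - {"travel":[-13,6,20],"roll":0,"jaw":30}
    - {"travel":[-13,6.5,35],"roll":0,"jaw":30}
    - {"travel":[0,0,40],"roll":0,"jaw":30}
    - {"travel":[0,0,25],"roll":0,"jaw":30}
    - {"travel":[0,0,20],"roll":0,"jaw":30}
    - {"travel":[0,0,15],"roll":0,"jaw":30}
    - {"travel":[0,0,8],"roll":0,"jaw":30}
    - {"travel":[0,0,5],"roll":0,"jaw":30}
    - {"travel":[0,0,0],"roll":0,"jaw":30}
    - {"travel":[0,0,0],"roll":0,"jaw":30}

```text
clock: 33.05
tool_pos: [0.4695, 0.2682, 0.0404]
orientation: [-179.9, -0.3, 10.5]
force: [8.4, 0.9, -5.9]
opening: 0.0299
gripper_force: 5.3
```

>>> apply_moves:
  targets:
    - {"travel":[2,0,0],"roll":0,"jaw":30}
    - {"travel":[2,0,0],"roll":0,"jaw":30}
    - {"travel":[0,0,0],"roll":0,"jaw":30}
    - {"travel":[0,0,0],"roll":0,"jaw":30}

```text
clock: 33.45
tool_pos: [0.4708, 0.2668, 0.0396]
orientation: [180.0, 0.0, 10.6]
force: [-1.2, 1.3, -0.1]
opening: 0.0302
gripper_force: 0.5
```

>>> apply_moves:
  targets:
    - {"travel":[2,0,0],"roll":0,"jaw":30}
    - {"travel":[2,0,0],"roll":0,"jaw":30}
    - {"travel":[2,0,0],"roll":0,"jaw":30}
    - {"travel":[2,0,0],"roll":0,"jaw":30}
    - {"travel":[2,0,0],"roll":0,"jaw":30}
    - {"travel":[2,0,0],"roll":0,"jaw":30}
    - {"travel":[1.5,0,0],"roll":0,"jaw":30}
    - {"travel":[0,0,0],"roll":0,"jaw":30}

```text
clock: 34.25
tool_pos: [0.4845, 0.2696, 0.0396]
orientation: [-180.0, -0.0, 10.6]
force: [-0.6, -0.2, 0.3]
opening: 0.0299
gripper_force: 0.3
```

```bash
cat > look.py <<'E'
from h import *
th=np.radians(10.46); R=np.array([[np.cos(th),-np.sin(th)],[np.sin(th),np.cos(th)]]); c0=np.array([.5127,.28])
def look(n,zs,ys,w=None,T=None):
    T=pose() if T is None else T; w=ctrl.snapshot(n) if w is None else w; C=cam(n,T); g=cv2.cvtColor(w,cv2.COLOR_RGB2GRAY).astype(np.float32)
    for z in zs:
      for y in ys:
        xs=np.arange(-.06,.046,.003); P=np.c_[c0+np.c_[xs,np.full(len(xs),y)]@R.T,np.full(len(xs),z)]; q=proj(C,P).astype(np.float32)
        print(n,z,y,cv2.remap(g,q[:,:1],q[:,1:],1)[:,0].astype(int).tolist())
    return w
def tcp(): o=ctrl.get_obs(); print("case frame mm",((o["tool_pos"][:2]-c0)@R*1e3).round(1),o["tool_pos"][2],o["force"].round(1))
E
python3 - <<'E'
from look import *
tcp(); look("wrist",[.045],[-.03,0,.025,.05]); look("top",[.045],[-.03,0,.05])
E
```

```text
case frame mm [-29.6  -5.1] 0.03958100347715946 [-0.6 -0.2  0.3]
wrist 0.045 -0.03 [41, 102, 123, 143, 142, 141, 141, 147, 96, 104, 102, 99, 76, 164, 165, 161, 165, 233, 234, 223, 202, 45, 61, 193, 232, 231, 48, 43, 124, 141, 128, 141, 137, 148, 132, 150]
wrist 0.045 0 [42, 100, 120, 24, 31, 31, 33, 58, 94, 102, 102, 100, 74, 137, 137, 134, 150, 233, 233, 224, 234, 237, 231, 232, 230, 143, 45, 45, 144, 132, 139, 230, 242, 241, 236, 224]
wrist 0.045 0.025 [43, 110, 117, 42, 37, 40, 37, 98, 94, 103, 102, 99, 76, 105, 103, 40, 39, 40, 230, 218, 189, 201, 231, 234, 232, 36, 46, 41, 247, 244, 241, 239, 224, 235, 237, 223]
wrist 0.045 0.05 [47, 105, 120, 56, 57, 56, 56, 55, 52, 56, 57, 58, 56, 56, 43, 43, 43, 41, 232, 231, 232, 231, 230, 231, 230, 230, 227, 255, 85, 90, 85, 240, 246, 234, 227, 235]
top 0.045 -0.03 [40, 43, 44, 41, 40, 41, 39, 36, 37, 29, 35, 54, 71, 80, 86, 87, 83, 71, 58, 51, 46, 45, 46, 46, 50, 54, 59, 67, 76, 79, 82, 84, 87, 89, 92, 95]
top 0.045 0 [31, 35, 37, 36, 41, 69, 117, 136, 118, 82, 47, 45, 45, 53, 69, 92, 110, 112, 103, 100, 116, 126, 116, 98, 85, 84, 84, 83, 83, 82, 83, 84, 82, 82, 82, 81]
top 0.045 0.05 [67, 73, 74, 79, 81, 82, 85, 89, 91, 92, 93, 90, 89, 95, 112, 113, 105, 95, 93, 96, 98, 99, 100, 95, 91, 89, 87, 86, 87, 86, 87, 87, 86, 85, 86, 86]
```

The stem now spans about x = -12 to +13.5 mm, so the bracket is centred over the pocket. I'll verify it has dropped by touching its top with closed fingertips: seated should be 42 mm, on the foam 49 mm.

>>> apply_moves:
  targets:
    - {"travel":[-3,0,0],"roll":0,"jaw":30}
    - {"travel":[0,0,-20],"roll":0,"jaw":30}
    - {"travel":[0,0,-40],"roll":0,"jaw":15}
    - {"travel":[0,0,-30],"roll":0,"jaw":0}
    - {"travel":[16,-6,0],"roll":0,"jaw":0}
    - {"travel":[17,-6,0],"roll":0,"jaw":0}
    - {"travel":[0,0,0],"roll":0,"jaw":0}
    - {"travel":[0,0,0],"roll":0,"jaw":0}

```text
clock: 35.15
tool_pos: [0.5113, 0.2867, 0.1294]
orientation: [180.0, 0.0, 10.6]
force: [-0.6, -0.3, 0.8]
opening: 0.0004
gripper_force: 0.0
```

```bash
python3 - <<'E'
from look import *
tcp(); look("wrist",[.042,.049],[-.045,-.03,0.03,.05,.06])
E
```

```text
case frame mm [-0.2  6.9] 0.12941047831203578 [-0.6 -0.3  0.8]
wrist 0.042 -0.045 [66, 65, 66, 66, 62, 68, 65, 67, 65, 62, 64, 54, 51, 50, 47, 48, 46, 250, 244, 245, 249, 249, 248, 249, 250, 14, 53, 50, 47, 163, 166, 165, 148, 160, 159, 157]
wrist 0.042 -0.03 [65, 61, 64, 66, 67, 66, 65, 68, 68, 63, 65, 46, 49, 53, 49, 51, 48, 251, 237, 232, 62, 157, 226, 249, 251, 40, 48, 48, 48, 154, 155, 157, 164, 163, 151, 158]
wrist 0.042 0.03 [64, 65, 63, 67, 68, 65, 64, 67, 65, 63, 65, 50, 52, 51, 50, 52, 46, 254, 247, 249, 250, 248, 249, 251, 32, 51, 55, 51, 49, 157, 153, 170, 169, 149, 156, 163]
wrist 0.042 0.05 [64, 66, 64, 64, 67, 63, 66, 65, 65, 61, 69, 51, 51, 50, 52, 52, 46, 254, 249, 249, 249, 249, 249, 249, 248, 249, 250, 43, 50, 49, 50, 51, 162, 168, 157, 162]
wrist 0.042 0.06 [64, 67, 65, 64, 66, 63, 64, 66, 66, 63, 68, 52, 51, 54, 53, 51, 49, 194, 180, 182, 170, 184, 161, 160, 159, 166, 204, 161, 148, 150, 160, 148, 152, 141, 153, 138]
wrist 0.049 -0.045 [65, 66, 64, 66, 68, 65, 67, 64, 68, 65, 66, 69, 49, 53, 52, 51, 52, 39, 253, 244, 247, 250, 248, 247, 249, 253, 53, 51, 38, 121, 163, 147, 156, 150, 162, 155]
wrist 0.049 -0.03 [64, 65, 66, 64, 65, 65, 66, 66, 64, 64, 64, 64, 51, 52, 53, 50, 53, 44, 254, 227, 63, 55, 143, 230, 248, 254, 50, 46, 51, 135, 159, 161, 160, 157, 157, 166]
wrist 0.049 0.03 [68, 65, 64, 64, 65, 68, 67, 63, 68, 63, 62, 65, 50, 56, 52, 52, 50, 43, 248, 248, 250, 250, 248, 249, 244, 54, 47, 54, 51, 165, 156, 164, 161, 154, 160, 164]
wrist 0.049 0.05 [65, 67, 62, 66, 62, 66, 66, 66, 67, 69, 62, 67, 49, 50, 53, 50, 51, 45, 252, 248, 249, 248, 249, 249, 249, 249, 248, 252, 46, 52, 47, 47, 164, 170, 167, 166]
wrist 0.049 0.06 [63, 64, 64, 66, 67, 66, 64, 64, 66, 66, 64, 66, 50, 52, 50, 54, 51, 48, 166, 168, 167, 173, 164, 159, 146, 148, 178, 205, 242, 252, 170, 218, 252, 149, 249, 248]
```

>>> apply_moves:
  targets:
    - {"travel":[0,0,25],"roll":0,"jaw":0}
    - {"travel":[0,0,22],"roll":0,"jaw":0}
    - {"travel":[0,0,8],"roll":0,"jaw":0}
    - {"travel":[0,0,2],"roll":0,"jaw":0}
    - {"travel":[0,0,0],"roll":0,"jaw":0}
    - {"travel":[0,0,0],"roll":0,"jaw":0}

```text
clock: 35.8
tool_pos: [0.512, 0.2873, 0.0737]
orientation: [-180.0, -0.1, 10.6]
force: [0.4, -0.4, 1.0]
opening: 0.0003
gripper_force: 0.0
```

>>> apply_moves:
  targets:
    - {"travel":[0,0,2],"roll":0,"jaw":0}
    - {"travel":[0,0,2],"roll":0,"jaw":0}
    - {"travel":[0,0,0],"roll":0,"jaw":0}
    - {"travel":[0,0,0],"roll":0,"jaw":0}

```text
clock: 36.2
tool_pos: [0.5123, 0.2874, 0.0702]
orientation: [-180.0, -0.1, 10.7]
force: [-1.2, -0.9, 8.5]
opening: 0.0002
gripper_force: 4.1
```

Contact is at 48 mm, so it hasn't dropped fully. I scan along y to see where it hangs up.

>>> apply_moves:
  targets:
    - {"travel":[0,0,-20],"roll":0,"jaw":0}
    - {"travel":[0,0,-45],"roll":0,"jaw":0}
    - {"travel":[-20,0,-45],"roll":0,"jaw":0}
    - {"travel":[-20,0,0],"roll":0,"jaw":0}
    - {"travel":[0,0,0],"roll":0,"jaw":0}
    - {"travel":[0,0,0],"roll":0,"jaw":0}

```text
clock: 36.8
tool_pos: [0.472, 0.2795, 0.1791]
orientation: [-180.0, -0.0, 10.6]
force: [1.4, 0.1, -0.2]
opening: 0.0007
gripper_force: 0.0
```

```bash
python3 - <<'E'
from look import *
tcp(); T=pose(); w=ctrl.snapshot("wrist"); np.savez("c3.npz",T=T,im=w); C=cam("wrist",T)
g=cv2.cvtColor(w,cv2.COLOR_RGB2GRAY).astype(np.float32)
S=2; xs=np.arange(-60,60.1,S); ys=np.arange(84,-84.1,-S); X,Y=np.meshgrid(xs,ys)
def rect(z): P=np.c_[c0+np.c_[X.ravel(),Y.ravel()]*1e-3@R.T,np.full(X.size,z)]; q=proj(C,P).reshape(*X.shape,2).astype(np.float32); return cv2.remap(g,q[...,0],q[...,1],1)
r=rect(.049)
ch=lambda v:" .:-=+*#%@"[int(min(9,v/25.6))]
for i,row in enumerate(r): print(f"{ys[i]:5.0f} "+"".join(ch(v) for v in row))
E
```

```text
case frame mm [-40.1   6.9] 0.17905767832397276 [ 1.4  0.1 -0.2]
   84 .. .   . ..   ..  .  .. .  ..         .     ..  ..    . .   .
   82 .... ..  .   .. .. .    ...  .  ...  ....  . .   ... .  . . .
   80 ... . ..    .        . .. .   .  . . .  . . . .  . .    . . .
   78 .....                              .                       ..
   76 ... . .=---=-=----===----=--=-========+=====+++==========+= .
   74 ... . :++==========++==+======+==================++++===+== .
   72 ....  .===*+====+===*+==**==**++=+*+==**==++====++==##==+%= .
   70 ... ...===%@%%%%@@@#@%%#%@@@@@@@%#@@@@@%%@%@%%%%%%%%@%@@%@% .
   68 ... ...====%@%%%%%%%%%%%%@%%%%%%%%@%%%@%%%%@%%%%%%%%@%@%#%% .
   66 ..    :=++==#%%%%%%%%%%%%@%%@%@@@%@%%%%%%%#%%@%%%@@@%%@%%@% .
   64 ...   .====+=%%%%%%%%%%%%%%@@%@@%%@%%%%%%%%@%%%%%%%%%%%%%%% .
   62 ....  .======+%@%%%%%%%%%@@%@%@%%%%%%%%%%%%%%%@%%%%%%%%%%%%..
   60 .... ..=======*@@%@@@@%%%%%%%%@@%%%%%%%%%%%%%%%%%%%%%%%%%%@ .
   58 .......+++=+=++@@@#####%%%%%%##%##%%%%%%%%@@%%@%%%%%%%%%%%@ .
   56 .......==+=======%%%%%%%%%%%%%%%%%%%%%%%-..:.#%%%%%%%%@%@@% .
   54 ...   .==
[... 4044 characters left out ...]
+=================. 
  -66 ::.....+=@%%%+==+===+++=++++++++=================+========+. 
  -68 ::...  +*%%%%+=++++++===+++====+===========++=============+. 
  -70 ::.....+*@%@%@=++==++++=+===========++==+=+++=+=+==+=+=====. 
  -72 ::.   .-:-=-==:::.:::::.::::..::::...::::.:::::..:.:........ 
  -74 ::.. .. ...   . .       .         .       .   .     . .    . 
  -76 ::.    ...  .   ....  ..  ... . .   .  ..   ..    . .  ..  . 
  -78 ::.. . ...  .  ..  .  . .       ..  . .. .     . ..   .   . .
  -80 ::. .....   .      . . . ..     .   ..     .  .   .    . .  .
  -82 ::...... ................. ................................. 
  -84 ::.----....-.................................................
```

The rectified view explains it. The foot's left edge lags at about x = -26 and the bracket leans toward +x by about 9°, so its near lower edges still rest on the pocket rim. A few more millimetres of push should seat it.

>>> apply_moves:
  targets:
    - {"travel":[3,10,0],"roll":0,"jaw":30}
    - {"travel":[0,0,40],"roll":0,"jaw":30}
    - {"travel":[0,0,40],"roll":0,"jaw":30}
    - {"travel":[0,0,30],"roll":0,"jaw":30}
    - {"travel":[0,0,20],"roll":0,"jaw":30}
    - {"travel":[0,0,10],"roll":0,"jaw":30}
    - {"travel":[0,0,0],"roll":0,"jaw":30}
    - {"travel":[3,0,0],"roll":0,"jaw":30}
    - {"travel":[3,0,0],"roll":0,"jaw":30}
    - {"travel":[2,0,0],"roll":0,"jaw":30}

```text
clock: 37.85
tool_pos: [0.4853, 0.2718, 0.0393]
orientation: [-180.0, -0.0, 10.6]
force: [-1.5, 0.2, 0.8]
opening: 0.0295
gripper_force: 0.9
```

>>> apply_moves:
  targets:
    - {"travel":[1.5,0,0],"roll":0,"jaw":30}
    - {"travel":[1.5,0,0],"roll":0,"jaw":30}
    - {"travel":[1.5,0,0],"roll":0,"jaw":30}
    - {"travel":[1.5,0,0],"roll":0,"jaw":30}
    - {"travel":[0,0,0],"roll":0,"jaw":30}
    - {"travel":[0,0,0],"roll":0,"jaw":30}

```text
clock: 38.45
tool_pos: [0.491, 0.2729, 0.0387]
orientation: [-180.0, -0.0, 10.6]
force: [-0.0, 0.2, 0.1]
opening: 0.0297
gripper_force: 0.1
```

>>> apply_moves:
  targets:
    - {"travel":[-3,0,0],"roll":0,"jaw":30}
    - {"travel":[0,0,-25],"roll":0,"jaw":30}
    - {"travel":[0,0,-40],"roll":0,"jaw":10}
    - {"travel":[-5,0,-45],"roll":0,"jaw":0}
    - {"travel":[-10,0,-30],"roll":0,"jaw":0}
    - {"travel":[0,0,0],"roll":0,"jaw":0}
    - {"travel":[0,0,0],"roll":0,"jaw":0}

```text
clock: 39.15
tool_pos: [0.473, 0.2698, 0.1796]
orientation: [-179.9, -0.1, 10.6]
force: [-0.5, -0.2, 0.0]
opening: 0.0009
gripper_force: 0.0
```

```bash
python3 - <<'E'
from look import *
tcp(); T=pose(); w=ctrl.snapshot("wrist"); np.savez("c4.npz",T=T,im=w); C=cam("wrist",T)
g=cv2.cvtColor(w,cv2.COLOR_RGB2GRAY).astype(np.float32)
xs=np.arange(-36,36.1,1.5); ys=np.arange(66,-62.1,-4); X,Y=np.meshgrid(xs,ys)
P=np.c_[c0+np.c_[X.ravel(),Y.ravel()]*1e-3@R.T,np.full(X.size,.042)]; q=proj(C,P).reshape(*X.shape,2).astype(np.float32); r=cv2.remap(g,q[...,0],q[...,1],1)
for i,row in enumerate(r): print(f"{ys[i]:5.0f} "+"".join(" .:-=+*#%@"[int(min(9,v/25.6))] for v in row))
E
```

```text
case frame mm [-40.9  -2.8] 0.17960359249862212 [-0.5 -0.2  0. ]
   66 %%%%%%%%%%%%%%%%%%%%%@%%@@%%%@%%%%%%%#%%#%%%%%%@%
   62 %%%%%%%%%%%@@%%%%@@%@@%%@%%%%%%%%%%%%%%%%%%#%%%%%
   58 @@%%%%%%@@@@@@@@@@@@@@@@@@@@@@@@@@@@@@@%@@@#%@%%%
   54 ==#%%%%%%@@###@@@@@%%%%%@%%%#@@@%%%%%%@#-:-=%%%%%
   50 ===+%%@@@#%%%%%%%%%%%%%%%%%%%%%%%%%%%%%*-===%%@@%
   46 ===+=+%%@#%############################* .-=%%%@%
   42 ==========---..:#%%%##%%%%%%%%%%#+=-:-=+...-*%%@%
   38 ==========-....:#%%%##%%%%%%%%%%#+ .........=*#%%
   34 ==++=======+=++=#%%%##%%%%%%%%%%#+....+======%%%@
   30 ====+=====+==+++#%%%##%%%%%%%%%%#+:...======#@%%%
   26 ====+===========#%%%######%%%%%%#+...:=====+=*%%%
   22 ================#%%%**:...-**%%%%*....==+===-%%%%
   18 ================#%%#*=.....+*%%%%*....===##%%%%%%
   14 =+====++++=+=+++#%%%#******#%%%%%*:...%%@@@%%#%%%
   10 ======+======+==#%%%###%%%%%%%%%%*:...#%%%%%%%%%%
    6 =============++=#%%%##%%%%%%%%%%%*:...*%%%%%%#%%%
    2 =++===========+=*%%%###%%%%%%%%%%*-...%%%%%%%%%%@
   -2 ================*%%%#***+***#%%%%*-...+%%%%%%%%%%
   -6 ================*%%%*+ ....-*#%%%*-.. #%%@%%%#%%%
  -10 ====+++=+=======*%%%#*=. .-**%%%%*-...===========
  -14 =+=========+====*%%%##%##%%%%%%%%*-...===========
  -18 =+===++=======+=*%%%###%%%%%%%%%%#-...=+=========
  -22 ====++++======+=*%%%###%%%%%%%%%%#-...===========
  -26 =========+++++==+%%%#######%%%%%%#=...===++==+===
  -30 =======++++=====+%%%#*+:..:+*%%%%#=...===========
  -34 ========+++=====+%%%** ....-*#%%%#=...===========
  -38 =========+======+%%%%#******%%%%%#=...===========
  -42 ========+++=====*%%%%##%%%%%%%%%%#=...==++=======
  -46 +======+=++=====*%%%%#%%%%%%%%%%%#:...===+=++=++=
  -50 ==+=============+########%%%##***+::::=+===+====+
  -54 =================================+=+=============
  -58 =====+===============+==+=================+======
  -62 =================+========================+==+===
```

Now it's square and centred, with its apparent size matching a top at 42 mm. I repeat the touch test.

>>> apply_moves:
  targets:
    - {"travel":[20,-5,20],"roll":0,"jaw":0}
    - {"travel":[21,-5,20],"roll":0,"jaw":0}
    - {"travel":[0,0,35],"roll":0,"jaw":0}
    - {"travel":[0,0,25],"roll":0,"jaw":0}
    - {"travel":[0,0,8],"roll":0,"jaw":0}
    - {"travel":[0,0,3],"roll":0,"jaw":0}
    - {"travel":[0,0,0],"roll":0,"jaw":0}
    - {"travel":[0,0,0],"roll":0,"jaw":0}

```text
clock: 40.0
tool_pos: [0.5121, 0.2874, 0.0688]
orientation: [-179.9, -0.1, 10.6]
force: [-0.7, 0.8, -0.0]
opening: 0.0006
gripper_force: 0.0
```

>>> apply_moves:
  targets:
    - {"travel":[0,0,1.5],"roll":0,"jaw":0}
    - {"travel":[0,0,1.5],"roll":0,"jaw":0}
    - {"travel":[0,0,1.5],"roll":0,"jaw":0}
    - {"travel":[0,0,1],"roll":0,"jaw":0}
    - {"travel":[0,0,0],"roll":0,"jaw":0}
    - {"travel":[0,0,0],"roll":0,"jaw":0}

```text
clock: 40.6
tool_pos: [0.5118, 0.2871, 0.0643]
orientation: [-180.0, -0.1, 10.7]
force: [-4.7, -1.8, 16.7]
opening: 0.0005
gripper_force: 8.2
```

Contact is at tip height 42 mm, so it's fully seated. Now the lid: I go up, over and behind it.

>>> apply_moves:
  targets:
    - {"travel":[0,0,-20],"roll":0,"jaw":0}
    - {"travel":[0,0,-45],"roll":0,"jaw":0}
    - {"travel":[0,0,-48],"roll":0,"jaw":0}
    - {"travel":[0,0,-48],"roll":0,"jaw":0}
    - {"travel":[0,0,-34],"roll":0,"jaw":0}
    - {"travel":[30,3,0],"roll":0,"jaw":0}
    - {"travel":[40,4,0],"roll":0,"jaw":0}
    - {"travel":[40,0,0],"roll":0,"jaw":0}
    - {"travel":[20,0,0],"roll":0,"jaw":0}
    - {"travel":[0,0,0],"roll":0,"jaw":0}

```text
clock: 41.6
tool_pos: [0.6425, 0.3038, 0.2555]
orientation: [179.9, 0.1, 10.5]
force: [-1.1, -0.0, -1.0]
opening: 0.0002
gripper_force: 0.0
```

```bash
python3 -c "
from look import *
tcp(); print(ctrl.get_obs()['clock'])"
```

```text
case frame mm [131.9  -0.2] 0.25548129056669616 [-1.1 -0.  -1. ]
41.6
```

Next I go down behind the lid (TCP z about 0.169) and push toward the hinge arc.

>>> apply_moves:
  targets:
    - {"travel":[0,0,30],"roll":0,"jaw":0}
    - {"travel":[0,0,35],"roll":0,"jaw":0}
    - {"travel":[0,0,21],"roll":0,"jaw":0}
    - {"travel":[0,0,0],"roll":0,"jaw":0}
    - {"travel":[-10,0,0],"roll":0,"jaw":0}
    - {"travel":[-10,0,0],"roll":0,"jaw":0}
    - {"travel":[-10,0,0],"roll":0,"jaw":0}
    - {"travel":[-10,0,0],"roll":0,"jaw":0}
    - {"travel":[-8,0,0],"roll":0,"jaw":0}
    - {"travel":[0,0,0],"roll":0,"jaw":0}

```text
clock: 42.6
tool_pos: [0.5925, 0.2953, 0.1722]
orientation: [-179.9, -0.1, 10.7]
force: [3.3, 1.2, 2.3]
opening: 0.0005
gripper_force: 1.6
```

>>> apply_moves:
  targets:
    - {"travel":[-10,0,0],"roll":0,"jaw":0}
    - {"travel":[-10,0,0],"roll":0,"jaw":0}
    - {"travel":[-8,0,0],"roll":0,"jaw":0}
    - {"travel":[-9,0,2],"roll":0,"jaw":0}
    - {"travel":[-9,0,2],"roll":0,"jaw":0}
    - {"travel":[-8,0,2],"roll":0,"jaw":0}
    - {"travel":[-8,0,5],"roll":0,"jaw":0}
    - {"travel":[-8,0,5],"roll":0,"jaw":0}
    - {"travel":[-7,0,5],"roll":0,"jaw":0}
    - {"travel":[0,0,0],"roll":0,"jaw":0}

```text
clock: 43.6
tool_pos: [0.5161, 0.2802, 0.1491]
orientation: [180.0, 0.1, 10.6]
force: [-0.3, 0.6, 0.1]
opening: 0.0004
gripper_force: 0.1
```

```bash
python3 -c "
from look import *
tcp()"
```

```text
case frame mm [ 3.4 -0.4] 0.14912356250826866 [-0.3  0.6  0.1]
```

>>> apply_moves:
  targets:
    - {"travel":[-5,0,7],"roll":0,"jaw":0}
    - {"travel":[-5,0,7],"roll":0,"jaw":0}
    - {"travel":[-5,0,8],"roll":0,"jaw":0}
    - {"travel":[-4,0,8],"roll":0,"jaw":0}
    - {"travel":[-4,0,8],"roll":0,"jaw":0}
    - {"travel":[-4,0,8],"roll":0,"jaw":0}
    - {"travel":[-3,0,8],"roll":0,"jaw":0}
    - {"travel":[-3,0,8],"roll":0,"jaw":0}
    - {"travel":[0,0,6],"roll":0,"jaw":0}
    - {"travel":[0,0,0],"roll":0,"jaw":0}

```text
clock: 44.6
tool_pos: [0.4849, 0.2745, 0.0812]
orientation: [180.0, 0.1, 10.6]
force: [-0.5, 0.9, 0.5]
opening: 0.0004
gripper_force: 0.0
```

```bash
python3 -c "
from look import *
tcp()"
```

```text
case frame mm [-28.3  -0.4] 0.08118993518899978 [-0.5  0.9  0.5]
```

>>> apply_moves:
  targets:
    - {"travel":[0,0,3],"roll":0,"jaw":0}
    - {"travel":[0,0,2],"roll":0,"jaw":0}
    - {"travel":[0,0,1.5],"roll":0,"jaw":0}
    - {"travel":[0,0,1.5],"roll":0,"jaw":0}
    - {"travel":[0,0,0],"roll":0,"jaw":0}
    - {"travel":[0,0,0],"roll":0,"jaw":0}

```text
clock: 45.2
tool_pos: [0.4855, 0.2749, 0.076]
orientation: [-180.0, -0.1, 10.7]
force: [-6.1, -2.4, 17.5]
opening: 0.0005
gripper_force: 8.4
```

The tip stops at exactly 54 mm, the lid's shut height, with 17 N. I retract and check against the first top view.

>>> apply_moves:
  targets:
    - {"travel":[0,0,-15],"roll":0,"jaw":0}
    - {"travel":[0,0,-40],"roll":0,"jaw":0}
    - {"travel":[0,0,-45],"roll":0,"jaw":0}
    - {"travel":[-20,0,-45],"roll":0,"jaw":0}
    - {"travel":[-30,0,-20],"roll":0,"jaw":0}
    - {"travel":[0,0,0],"roll":0,"jaw":0}

```text
clock: 45.8
tool_pos: [0.4353, 0.2659, 0.2434]
orientation: [-179.7, -0.3, 10.7]
force: [1.8, 0.9, 0.7]
opening: 0.0002
gripper_force: 0.0
```

```bash
python3 - <<'E'
from look import *
a=cv2.resize(cv2.imread("pics/top0.png"),(512,384),interpolation=cv2.INTER_AREA)[:,:,::-1].astype(int); b=ctrl.snapshot("top").astype(int)
for n,(x0,y0,x1,y1) in dict(bottle=(262,138,282,160),dish=(290,145,320,175),marker=(266,172,312,185),mat=(272,204,313,250)).items(): print(n,np.abs(a-b)[y0:y1,x0:x1].mean().round(1))
# lid shut: uniform dark surface at z=.054 over the case (top view)
C=cam("top")
for x in(-55,-30,0,30,55):
  q=proj(C,[(*(c0+R@[x*1e-3,y*1e-3]),.054) for y in(-80,-50,50,80)]).round().astype(int); print(x,[b[v,u].tolist() for u,v in q])
T=pose(); w=ctrl.snapshot("wrist"); Cw=cam("wrist",T); P=[(*(c0+R@[x,y]),.054) for x,y in((.06,.085),(.06,-.085),(.0,.07),(0,-.07))]
q=proj(Cw,P).round().astype(int); print([(u,v,w[v,u].tolist()) for u,v in q if 0<=u<512 and 0<=v<384]); o=ctrl.get_obs(); print(o["clock"],o["tool_pos"],o["force"])
E
```

```text
bottle 3.3
dish 2.7
marker 3.4
mat 2.2
-55 [[76, 81, 88], [35, 33, 34], [132, 119, 108], [134, 120, 109]]
-30 [[46, 49, 49], [37, 40, 37], [92, 94, 97], [98, 100, 102]]
0 [[42, 43, 43], [39, 37, 40], [87, 90, 89], [86, 86, 91]]
30 [[35, 40, 39], [66, 66, 72], [83, 84, 84], [85, 86, 89]]
55 [[57, 59, 61], [62, 64, 67], [76, 74, 75], [76, 79, 79]]
[(np.int64(176), np.int64(41), [78, 77, 82]), (np.int64(342), np.int64(41), [67, 65, 68]), (np.int64(193), np.int64(101), [91, 89, 91]), (np.int64(324), np.int64(101), [29, 30, 38])]
45.9 [0.43595735 0.26581741 0.24005593] [ 0.51972605  0.19731659 -0.79185616]
```

```bash
python3 -c "
from plant import ctrl
print(ctrl.close_job())"
```

```text
the job is handed in; nothing more can be done
None
```

I handed the job in at 45.9 s. The vise is open and the bracket was laid flat on the mat, released, then seated in the foam nest. The case lid is shut, and the bottle, dish and pen look unmoved in the top view; the verdict was not reported.

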